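# Change the scent diffuser's cartridges

## Task

Change the scent cartridges on the diffuser: draw the lock fully back, turn the flow knob off, and only then stand the spent cartridge upright in the empty half of the tray and stand every fresh cartridge centred on a disc of its own (any disc), with its nozzle pointing straight at that disc's mark. When they are all in place, turn the knob until its pointer faces the steel clip and push the lock fully home again. Leave the dish, jar, hairbrush and mirror where they are.

Things in the scene. Friction and masses are not known exactly. Their poses are not given: they have to be found in the camera images.
- fresh1: Fresh scent cartridge, one of two or three standing on the marble (None if not present in this start). Upright amber glass, 44 mm across, 44 mm tall; black round head 28 mm across, 50 to 66 mm up, with one nozzle 9 mm thick sticking out sideways 58 mm up, tip 34 mm from the axis; 0.08 to 0.17 kg. Origin: centre of underside; z up, x the way the nozzle points.
- fresh2: Fresh scent cartridge, one of two or three standing on the marble (None if not present in this start). Upright amber glass, 44 mm across, 44 mm tall; black round head 28 mm across, 50 to 66 mm up, with one nozzle 9 mm thick sticking out sideways 58 mm up, tip 34 mm from the axis; 0.08 to 0.17 kg. Origin: centre of underside; z up, x the way the nozzle points.
- fresh3: Fresh scent cartridge, one of two or three standing on the marble (None if not present in this start). Upright amber glass, 44 mm across, 44 mm tall; black round head 28 mm across, 50 to 66 mm up, with one nozzle 9 mm thick sticking out sideways 58 mm up, tip 34 mm from the axis; 0.08 to 0.17 kg. Origin: centre of underside; z up, x the way the nozzle points.
- spent: The spent scent cartridge: the only one standing on the diffuser at the start, anywhere along the row of discs. Amber glass, 44 mm across, 44 mm tall; black round head 28 mm across, 50 to 66 mm up, with one nozzle 9 mm thick sticking out sideways 58 mm up, tip 34 mm from the axis; 0.08 to 0.17 kg. Origin: centre of underside; z up, x the way the nozzle points.
- diffuser: Scent diffuser: fixed low white console, 110 mm (x) by 410 mm (y), flat deck 26 mm above the marble. Origin: centre of its underside; x points to its back, away from the robot; y along its length, z up. Along the deck from its -y end: discs 1, 2 and 3 with their marks, then the knob with its clip, then the lock.
- disc1 (a point): Centre of flush round cork disc 1 (52 mm across, flat, no recess) on the diffuser's deck, where a cartridge stands; axes as the diffuser's. The discs are 80 mm apart in a row along the diffuser's y.
- mark1 (a point): The dark steel mark of disc 1, a 13 mm long bar lying on the deck, 40 mm from the centre of disc 1, 20 deg off straight forward towards -y in the diffuser's frame.
- disc2 (a point): Centre of flush round cork disc 2 (52 mm across, flat, no recess) on the diffuser's deck, where a cartridge stands; axes as the diffuser's. The discs are 80 mm apart in a row along the diffuser's y.
- mark2 (a point): The dark steel mark of disc 2, a 13 mm long bar lying on the deck, 40 mm from the centre of disc 2, straight forward (-x) in the diffuser's frame.
- disc3 (a point): Centre of flush round cork disc 3 (52 mm across, flat, no recess) on the diffuser's deck, where a cartridge stands; axes as the diffuser's. The discs are 80 mm apart in a row along the diffuser's y.
- mark3 (a point): The dark steel mark of disc 3, a 13 mm long bar lying on the deck, 40 mm from the centre of disc 3, 20 deg off straight forward towards +y in the diffuser's frame.
- knob (a joint): Flow knob's angle, rad. 0 is off, against its stop, where the pointer faces the single short dark line fixed on the deck; grows counter-clockwise seen from above, to 2.6. Stays where it is left; light to turn (0.04 N m).
- knob_grip (a point): Grip point of the flow knob: a black plastic bar 12 mm thick, 38 mm long, standing from 12 to 38 mm above the deck; this point is on its axis 30 mm above the deck, z up, x the way the pointed end (white line on top, 25 mm from the axis) faces. Grip the bar's two flat sides (along y).
- clip_mark (a point): The small steel clip (12 x 6 x 5 mm) on the rim of the knob's dial, 37 mm from the knob's axis and 2 mm above the deck, set differently at each start (where the pointer faces it the knob reads 0.9 to 2.2): the flow setting wanted. It stays put.
- lock (a joint): Slide of the lock, m. 0: drawn fully back, clear of the knob; 0.035: fully home, its forked plate round the knob's stem. Moves along the diffuser's y: home is towards the knob (-y), back is away from it (+y). Stays where it is left; 1.5 N to move. It starts pushed home or nearly.
- lock_grip (a point): Grip point of the lock: an upright steel fin 10 mm thick (diffuser x), 22 mm long (y), its top 34 mm above the deck, on a flat forked plate 8 mm above the deck; this point is 30 mm above the deck in the fin's middle (45 mm from the knob's axis when home, 80 mm when back); axes as the diffuser's.
- tray: Fixed acacia wood tray, 320 mm (x) by 200 mm (y), rim 18 mm high, floor 6 mm above the marble. Origin: centre of its underside. The ring dish and the jar stand in its half nearer the robot (-x).
- tray_spot (a point): Middle of the empty half of the tray's floor (70 mm from the tray's centre towards its +x end), axes as the tray's; the free floor is about 150 mm by 185 mm around it.
- dish: Cream ceramic ring dish holding the steel cufflinks, 80 mm across, 22 mm tall, in the tray; leave it alone. Origin: centre of underside.
- jar: Amber glass jar with a black twist cap, 60 mm across, 65 mm tall, empty, in the tray; no nozzle; leave it alone. Origin: centre of underside.
- brush: Navy plastic hairbrush, 200 mm long, 31 mm high, lying bristles down on the marble behind the diffuser; leave it alone. Origin: below its middle.
- mirror: Closed round aluminium compact mirror, 72 mm across, 12 mm thick, lying on the marble behind the diffuser; leave it alone. Origin: centre of underside.
Things that resemble listed ones, but are neither listed nor needed, are in the scene too. Leave any pink or red look-alike of the spent alone.

How it is judged:
On the way, in this order (a step that is already met when the one before it is completed fails the run):
1. the lock is drawn fully back (value of joint lock below 0.004 m), for 0.2 s.
2. the knob is turned off, lock still back, before any cartridge has been changed (spent one on the diffuser, fresh ones on the marble) (value of joint knob below 0.08 rad and value of joint lock below 0.004 m and z of spent in the frame of diffuser above 0.02 m and height (world z) of each of fresh1, fresh2, fresh3 below 0.015 m), for 0.2 s.
3. with the knob off, the spent cartridge stands in the tray's empty half and every fresh one on a disc, nozzle at its mark (value of joint knob below 0.08 rad and ((horizontal distance between fresh1 and disc1 below 0.01 m and z of fresh1 in the frame of disc1 between -0.005 and 0.005 m and angle between fresh1's own z axis and vertical below 0.1 rad and y of mark1 in the frame of fresh1 between -0.007 and 0.007 m and x of mark1 in the frame of fresh1 above 0 m) or (horizontal distance between fresh1 and disc2 below 0.01 m and z of fresh1 in the frame of disc2 between -0.005 and 0.005 m and angle between fresh1's own z axis and vertical below 0.1 rad and y of mark2 in the frame of fresh1 between -0.007 and 0.007 m and x of mark2 in the frame of fresh1 above 0 m) or (horizontal distance between fresh1 and disc3 below 0.01 m and z of fresh1 in the frame of disc3 between -0.005 and 0.005 m and angle between fresh1's own z axis and vertical below 0.1 rad and y of mark3 in the frame of fresh1 between -0.007 and 0.007 m and x of mark3 in the frame of fresh1 above 0 m)) and ((horizontal distance between fresh2 and disc1 below 0.01 m and z of fresh2 in the frame of disc1 between -0.005 and 0.005 m and angle between fresh2's own z axis and vertical below 0.1 rad and y of mark1 in the frame of fresh2 between -0.007 and 0.007 m and x of mark1 in the frame of fresh2 above 0 m) or (horizontal distance between fresh2 and disc2 below 0.01 m and z of fresh2 in the frame of disc2 between -0.005 and 0.005 m and angle between fresh2's own z axis and vertical below 0.1 rad and y of mark2 in the frame of fresh2 between -0.007 and 0.007 m and x of mark2 in the frame of fresh2 above 0 m) or (horizontal distance between fresh2 and disc3 below 0.01 m and z of fresh2 in the frame of disc3 between -0.005 and 0.005 m and angle between fresh2's own z axis and vertical below 0.1 rad and y of mark3 in the frame of fresh2 between -0.007 and 0.007 m and x of mark3 in the frame of fresh2 above 0 m)) and ((horizontal distance between fresh3 and disc1 below 0.01 m and z of fresh3 in the frame of disc1 between -0.005 and 0.005 m and angle between fresh3's own z axis and vertical below 0.1 rad and y of mark1 in the frame of fresh3 between -0.007 and 0.007 m and x of mark1 in the frame of fresh3 above 0 m) or (horizontal distance between fresh3 and disc2 below 0.01 m and z of fresh3 in the frame of disc2 between -0.005 and 0.005 m and angle between fresh3's own z axis and vertical below 0.1 rad and y of mark2 in the frame of fresh3 between -0.007 and 0.007 m and x of mark2 in the frame of fresh3 above 0 m) or (horizontal distance between fresh3 and disc3 below 0.01 m and z of fresh3 in the frame of disc3 between -0.005 and 0.005 m and angle between fresh3's own z axis and vertical below 0.1 rad and y of mark3 in the frame of fresh3 between -0.007 and 0.007 m and x of mark3 in the frame of fresh3 above 0 m)) and x of spent in the frame of tray_spot between -0.07 and 0.07 m and y of spent in the frame of tray_spot between -0.08 and 0.08 m and z of spent in the frame of tray_spot between -0.005 and 0.005 m and angle between spent's own z axis and vertical below 0.1 rad and linear speed of each of fresh1, fresh2, fresh3, spent below 0.02 m/s), for 0.3 s.
4. the knob's pointer faces the clip, lock still back (y of clip_mark in the frame of knob_grip between -0.0045 and 0.0045 m and x of clip_mark in the frame of knob_grip above 0 m and value of joint lock below 0.01 m), for 0.2 s.
5. the lock is pushed home (value of joint lock above 0.031 m and y of clip_mark in the frame of knob_grip between -0.0045 and 0.0045 m and x of clip_mark in the frame of knob_grip above 0 m), for 0.2 s.
At the end, for the whole second after the job is handed in: Each fresh cartridge upright on its own disc within 10 mm of centre, nozzle line within 7 mm of its mark; spent one upright on the tray floor within 70 mm (along), 80 mm (across) of the empty half's middle; pointer within 4.5 mm of the clip (7 deg); lock past 31 of 35 mm; all at rest (all of step 5 and ((horizontal distance between fresh1 and disc1 below 0.01 m and z of fresh1 in the frame of disc1 between -0.005 and 0.005 m and angle between fresh1's own z axis and vertical below 0.1 rad and y of mark1 in the frame of fresh1 between -0.007 and 0.007 m and x of mark1 in the frame of fresh1 above 0 m) or (horizontal distance between fresh1 and disc2 below 0.01 m and z of fresh1 in the frame of disc2 between -0.005 and 0.005 m and angle between fresh1's own z axis and vertical below 0.1 rad and y of mark2 in the frame of fresh1 between -0.007 and 0.007 m and x of mark2 in the frame of fresh1 above 0 m) or (horizontal distance between fresh1 and disc3 below 0.01 m and z of fresh1 in the frame of disc3 between -0.005 and 0.005 m and angle between fresh1's own z axis and vertical below 0.1 rad and y of mark3 in the frame of fresh1 between -0.007 and 0.007 m and x of mark3 in the frame of fresh1 above 0 m)) and ((horizontal distance between fresh2 and disc1 below 0.01 m and z of fresh2 in the frame of disc1 between -0.005 and 0.005 m and angle between fresh2's own z axis and vertical below 0.1 rad and y of mark1 in the frame of fresh2 between -0.007 and 0.007 m and x of mark1 in the frame of fresh2 above 0 m) or (horizontal distance between fresh2 and disc2 below 0.01 m and z of fresh2 in the frame of disc2 between -0.005 and 0.005 m and angle between fresh2's own z axis and vertical below 0.1 rad and y of mark2 in the frame of fresh2 between -0.007 and 0.007 m and x of mark2 in the frame of fresh2 above 0 m) or (horizontal distance between fresh2 and disc3 below 0.01 m and z of fresh2 in the frame of disc3 between -0.005 and 0.005 m and angle between fresh2's own z axis and vertical below 0.1 rad and y of mark3 in the frame of fresh2 between -0.007 and 0.007 m and x of mark3 in the frame of fresh2 above 0 m)) and ((horizontal distance between fresh3 and disc1 below 0.01 m and z of fresh3 in the frame of disc1 between -0.005 and 0.005 m and angle between fresh3's own z axis and vertical below 0.1 rad and y of mark1 in the frame of fresh3 between -0.007 and 0.007 m and x of mark1 in the frame of fresh3 above 0 m) or (horizontal distance between fresh3 and disc2 below 0.01 m and z of fresh3 in the frame of disc2 between -0.005 and 0.005 m and angle between fresh3's own z axis and vertical below 0.1 rad and y of mark2 in the frame of fresh3 between -0.007 and 0.007 m and x of mark2 in the frame of fresh3 above 0 m) or (horizontal distance between fresh3 and disc3 below 0.01 m and z of fresh3 in the frame of disc3 between -0.005 and 0.005 m and angle between fresh3's own z axis and vertical below 0.1 rad and y of mark3 in the frame of fresh3 between -0.007 and 0.007 m and x of mark3 in the frame of fresh3 above 0 m)) and x of spent in the frame of tray_spot between -0.07 and 0.07 m and y of spent in the frame of tray_spot between -0.08 and 0.08 m and z of spent in the frame of tray_spot between -0.005 and 0.005 m and angle between spent's own z axis and vertical below 0.1 rad and linear speed of each of fresh1, fresh2, fresh3, spent below 0.02 m/s); the robot touches nothing.
It fails at once if the ring dish is moved by more than 30 mm (distance of dish from where it was at the start of the episode above 0.03 m).
It fails at once if the jar is moved by more than 30 mm (distance of jar from where it was at the start of the episode above 0.03 m).
It fails at once if the hairbrush is moved by more than 30 mm (distance of brush from where it was at the start of the episode above 0.03 m).
It fails at once if the compact mirror is moved by more than 30 mm (distance of mirror from where it was at the start of the episode above 0.03 m).
Of fresh1, fresh2, fresh3 only 2 to 3 are there at a start; the rules pass over those that are not, and their reading is None.
At some moment in a run one of fresh1, fresh2, fresh3, spent may be knocked a few centimetres aside while the robot is not near it.
Once in a run the grip may slacken for a moment while it holds something.
It also fails if it takes over 210 s, if anything falls off the work surface, if the arm or the gripper's body presses on something with over 40 N, if the wrist force passes 120 N, or if a joint passes its speed limit or range.

## Robot

A 6-joint arm with a two-finger parallel gripper is mounted at the origin on the work surface. World frame = base frame: x ahead of the robot, y to its left, z up, the work surface at z = 0. Lengths are in m, angles in rad, forces in N, time in s.
With the tool pointing down it reaches from about 0.35 to 0.775 m from the base axis. Payload 7.3 kg.
Tool frame: the origin (TCP) lies midway between the tips of the shut fingers; the grasp point (between the pads) lies 19 mm behind it (tcp_to_grasp is the distance from the TCP to the grasp point, in m); z points along the fingers, y is the line along which they close (so a half turn about z gives the same grasp; the last joint's range is limited). The gripper opens to 92 mm and grips with 3 to 60 N. Pads are 19 mm wide; open, the fingers measure 130 mm over their backs; the gripper's body (75 mm by 190 mm) begins 47 mm behind the grasp point.
Start: joints at [-0.146, 0.342, 1.524, -0, 1.275, -0.146], TCP at [0.525, 0, 0.227] pointing down, gripper open.
Joint ranges: [-2.53, 2.53], [-0.77, 2.02], [0.04, 2.7], [-1, 4.14], [0.28, 2.66], [-3.11, 3.11]. Speed limits (rad/s): [2.57, 2.57, 3.14, 3.14, 3.14, 3.14].

## Interface

Orientations are given as [roll, pitch, yaw] about the fixed x, y, z axes, in that order (R = Rz(yaw) Ry(pitch) Rx(roll)).
In Python, from cell import observe, read_camera, calibration, hand_in, tcp_to_grasp gives the robot as it stands.
- The arm moves only by the tool send_rows, never from a script. Its argument "targets" is a list of rows, each a list of 5 numbers: the opening, from 0 (shut) to 1 (fully open), then the shift along the world's x, y, z in m, then the turn about the world's z in rad. A call has 1 to 5 rows; each row shifts and turns the commanded pose from where the row before left it; what a row does not reach is not made up. A row lasts 1/10 s, in which the tool goes at most 50 mm and 8.59 degrees, less where a joint would pass 70% of its speed; a pose out of reach is approached as far as the arm can. A call is refused whole if a number of a shift passes 0.05 or a number of a turn 0.15, either way. A call with a gripper value outside its range is refused whole. The fingers move at their own pace and stop on an object; "grip_force" is the grip in N (left out, the last holds). Time passes only in rows, so rows that do not move let the fingers close. It gives the time, the measured TCP pose, the force, the opening and the grip force at its end, in the units of the state.
- observe(): the state, without advancing time (a new reading comes with each control period).
- read_camera(name): name is "scene" or "side" or "wrist"; returns (picture, depth): 480x640x3 uint8, red, green, blue; 480x640 float32, m along the optical axis (not along the pixel's ray), 0 where there is no reading.
- calibration(name): a dict with "intrinsics" (3x3 intrinsics, pixels), "k1" (the pictures are not rectified: a ray, as slopes to the right and down, at radius r is drawn at 1 + k1 r^2 times it, then the intrinsics apply), "world_to_cam" (4x4, takes a point from world to camera coordinates); the wrist camera has in their place "hand_eye" (4x4, takes a point from camera to tool coordinates, whose origin is the TCP and whose axes are the flange's). Camera axes: x right, y up, looking along -z (the intrinsics and any distortion apply to the point x, -y, -z); pixel columns grow to the right and rows downward; lengths in m; the calibration is good to about 2 mm. A picture is of the moment at which its call begins: read the wrist's pose just before it. calibration takes no time and is no camera call.
- hand_in(): hands the job in; it is judged then, once.
The state is a dict: "time": time; "qpos": joint angles; "qvel": joint speeds; "joint_efforts": joint torques, N m; "tool_pos": TCP position; "tool_rot": TCP orientation; "contact_force": force on the tool from outside, world axes, zero at the start; "torque": the same for the moment, N m; "opening": finger opening in m; "grip_force": force on a finger pad.
Only numpy, scipy, OpenCV 4.12 (cv2) and the standard library are available. Lean on these libraries where they do the work, as an engineer would, in place of code of your own. Each camera call takes 0.05 s, during which the arm holds its last target. There are 200 camera calls.

## Working session

There is one attempt and no reset: what is moved stays moved. The work goes in short steps, Python scripts to look and compute and a tool call to move; the robot and the scene stay as the last step left them, time stands still between calls to the robot, and variables do not carry over. Pictures are saved under pics/ and viewed, at most 14 in all, crops included, and the job is handed in when it is done.

Besides the shell and the picture viewer there is one more tool, called after "Emit:" by a JSON object that holds its "api" and its "payload". send_rows: Moves the arm, as the interface text tells. Its arguments: {"type":"object","properties":{"targets":{"type":"array","items":{"type":"array","items":{"type":"number"}}},"grip_force":{"type":"number"}},"required":["targets"]}

```bash
ls; mkdir -p pics
cat > h.py <<'E'
import numpy as np, cv2
from scipy.spatial.transform import Rotation as R
from cell import *
def cam_T(name, st=None):
    c=calibration(name)
    if name=='wrist':
        st=st or observe()
        T=np.eye(4);T[:3,:3]=R.from_euler('xyz',st['tool_rot']).as_matrix() if len(st['tool_rot'])==3 else st['tool_rot'];T[:3,3]=st['tool_pos']
        return c, T@np.array(c['hand_eye'])
    return c, np.linalg.inv(np.array(c['world_to_cam']))
def rays(name,uv,st=None):
    c,T=cam_T(name,st);K=np.array(c['intrinsics']);k=c['k1']
    uv=np.atleast_2d(np.array(uv,float)).reshape(-1,1,2)
    p=cv2.undistortPoints(uv,K,np.array([k,0,0,0,0.])).reshape(-1,2)
    d=np.c_[p[:,0],-p[:,1],-np.ones(len(p))]
    return T[:3,3], d@T[:3,:3].T
def onplane(name,uv,z,st=None):
    o,d=rays(name,uv,st); return o+d*((z-o[2])/d[:,2])[:,None]
def cloud(name,depth,st=None):
    v,u=np.mgrid[:480,:640]
    o,d=rays(name,np.c_[u.ravel(),v.ravel()],st)
    return (o+d*depth.reshape(-1,1)).reshape(480,640,3)
def proj(name,P,st=None):
    c,T=cam_T(name,st);K=np.array(c['intrinsics']);P=np.atleast_2d(P)
    q=(P-T[:3,3])@T[:3,:3]; s=np.c_[q[:,0],-q[:,1]]/-q[:,2:]
    s=s*(1+c['k1']*(s**2).sum(1,keepdims=True)); return s@K[:2,:2].T+K[:2,2]
def snap(name,tag):
    st=observe(); im,d=read_camera(name); np.savez('pics/%s.npz'%tag,im=im,d=d); cv2.imwrite('pics/%s.png'%tag,im[...,::-1]); return st,im,d
E
python3 - <<'E'
from h import *
print(observe(), tcp_to_grasp)
for n in ['scene','side','wrist']:
    snap(n,n+'0'); c,T=cam_T(n); print(n,c['k1'],np.round(T,3).tolist(),np.round(c['intrinsics'],1).tolist())
E
```

```text
pics
{'time': 0.0, 'qpos': array([-1.46009270e-01,  3.42732450e-01,  1.52500807e+00,  1.78563942e-06,
        1.27539630e+00, -1.45997469e-01]), 'qvel': array([-1.70336513e-05, -2.84698688e-03,  1.42734799e-03, -2.02434410e-03,
        8.89082421e-05,  1.01479724e-03]), 'joint_efforts': array([ 7.61924657e-04, -4.31245601e+01, -2.44219762e+01,  7.17750052e-02,
        5.59406646e-02, -1.04314388e-04]), 'tool_pos': array([5.24597475e-01, 7.71348199e-05, 2.26043038e-01]), 'tool_rot': array([-3.14006516e+00, -2.26333592e-04,  1.57078383e+00]), 'contact_force': array([ 0.09106911, -0.33746133,  0.32950236]), 'torque': array([-0.00518275,  0.00928877, -0.09780725]), 'grip_force': 0.0, 'opening': 0.09179950564485528} 0.0188
scene 0.00012521899087386093 [[0.649, -0.558, 0.517, 1.125], [0.761, 0.483, -0.434, -0.503], [-0.007, 0.675, 0.738, 0.866], [0.0, 0.0, 0.0, 1.0]] [[465.6, 0.0, 314.9], [0.0, 465.6, 238.6], [0.0, 0.0, 1.0]]
side -0.037828726371033565 [[-0.873, 0.328, -0.361, 0.049], [-0.488, -0.583, 0.649, 0.892], [0.003, 0.743, 0.669, 1.008], [0.0, 0.0, 0.0, 1.0]] [[578.1, 0.0, 313.8], [0.0, 578.1, 241.3], [0.0, 0.0, 1.0]]
wrist -0.05915382513166474 [[1.0, -0.001, 0.002, 0.526], [0.0, 0.969, 0.248, 0.067], [-0.002, -0.248, 0.969, 0.382], [0.0, 0.0, 0.0, 1.0]] [[408.2, 0.0, 319.2], [0.0, 408.2, 234.8], [0.0, 0.0, 1.0]]
```

View pics/scene0.png

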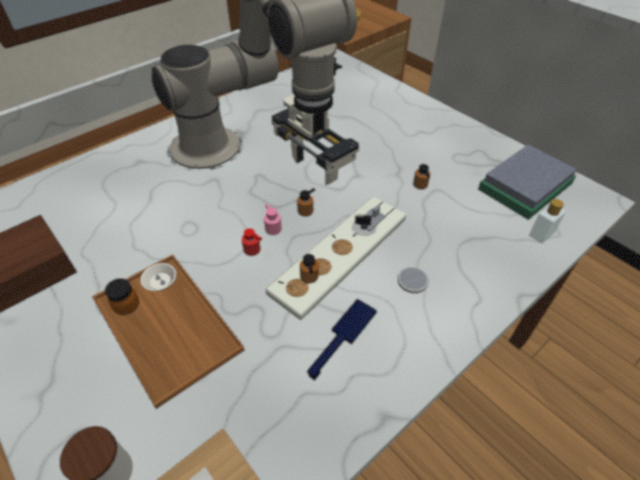

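View pics/side0.png

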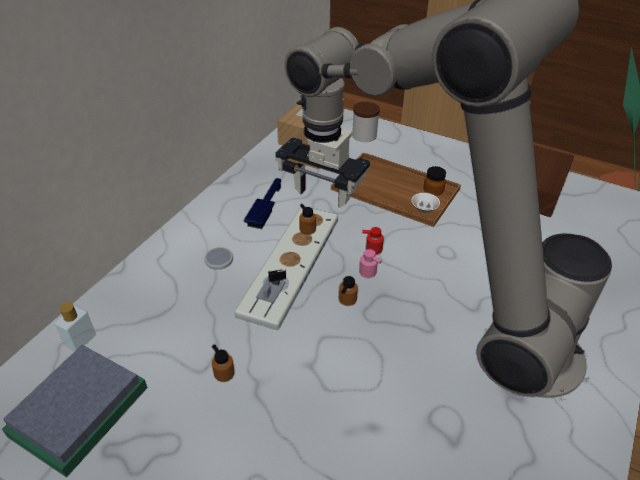

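Scene: fresh cartridges at scene (305,203) and (422,177) (both amber with a black head, on marble; side (348,291) and (222,365)); the spent one stands on the diffuser at scene (309,268). The look-alikes to leave are red (251,241) and pink (273,220), and the jar (122,297) is in the tray. The knob and lock are at scene ~(370,217). Next I measure.

Run:
```python
from h import *
for n in ['scene','side']:
    f=np.load(f'pics/{n}0.npz'); im,d=f['im'],f['d']; P=cloud(n,d); ok=d>0
    b=P[...,:2]
    # white deck
    m=ok&(abs(P[...,2]-.026)<.006)&(P[...,0]>.3)&(P[...,0]<.9)&(abs(P[...,1])<.45)
    lab=cv2.connectedComponentsWithStats(m.astype(np.uint8))
    i=1+np.argmax(lab[2][1:,4]); q=b[lab[1]==i].astype(np.float32); r=cv2.minAreaRect(q); print(n,'deck',r,len(q),np.median(P[...,2][lab[1]==i]))
    hsv=cv2.cvtColor(im,cv2.COLOR_RGB2HSV)
    # amber objects above marble
    for nm,lo,hi in [('amber',(5,120,40),(18,255,200)),('red',(172,150,80),(180,255,255)),('pink',(160,60,120),(178,170,255))]:
        a=ok&(cv2.inRange(hsv,lo,hi)>0)&(P[...,2]>.015)&(P[...,2]<.09)&(P[...,0]<.95)
        L=cv2.connectedComponentsWithStats(a.astype(np.uint8))
        for j in range(1,L[0]):
            if L[2][j,4]>40: q=P[L[1]==j]; print(n,nm,L[3][j].round(),L[2][j,4],q.min(0).round(3),q.max(0).round(3))
    print('table z',np.median(P[...,2][ok&(abs(P[...,2])<.02)]))
```

```text
scene deck ((0.5998473167419434, 0.01810598373413086), (0.11061517894268036, 0.41004496812820435), 8.432696342468262) 4997 0.02405368762629989
scene amber [421. 179.] 129 [0.541 0.339 0.015] [0.583 0.364 0.058]
scene amber [305. 205.] 154 [0.413 0.03  0.016] [0.448 0.068 0.057]
scene amber [ 28. 258.] 3676 [ 0.078 -0.654  0.015] [ 0.235 -0.494  0.082]
scene amber [310. 272.] 297 [ 0.591 -0.119  0.022] [ 0.647 -0.047  0.087]
scene amber [124. 303.] 410 [ 0.387 -0.474  0.015] [ 0.429 -0.414  0.064]
scene amber [232. 352.] 45 [ 0.654 -0.354  0.015] [ 0.661 -0.31   0.019]
scene amber [168. 393.] 63 [ 0.645 -0.502  0.015] [ 0.656 -0.446  0.019]
scene pink [272. 217.] 254 [ 0.392 -0.075  0.015] [ 0.444 -0.032  0.067]
table z -0.0019200741988348313
side deck ((0.5990559458732605, 0.02035275101661682), (0.11126299947500229, 0.4141954183578491), 8.518067359924316) 4258 0.02521236473036831
side amber [609.  17.] 1070 [ 0.007 -2.027  0.015] [ 0.284 -1.965  0.09 ]
side amber [550. 175.] 1688 [ 0.072 -0.715  0.015] [ 0.189 -0.482  0.088]
side amber [434. 186.] 266 [ 0.368 -0.458  0.015] [ 0.426 -0.408  0.059]
side amber [443. 207.] 91 [ 0.334 -0.483  0.015] [ 0.369 -0.29   0.023]
side amber [308. 225.] 271 [ 0.593 -0.156  0.023] [ 0.634 -0.067  0.083]
side amber [348. 293.] 221 [0.402 0.038 0.015] [0.446 0.09  0.063]
side amber [223. 368.] 295 [0.532 0.347 0.015] [0.573 0.387 0.049]
side pink [368. 261.] 341 [ 0.391 -0.114  0.015] [ 0.453 -0.028  0.069]
table z -0.0004452952159572643
```

View pics/wrist0.png

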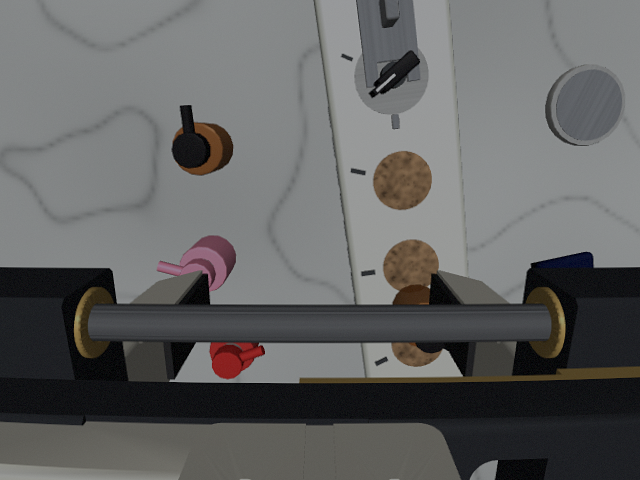

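Wrist view: discs at (402,180), (411,265) and (417,340, partly hidden). Marks are at (358,171), (368,272), (381,361), the off line at (347,57), the clip at (396,121), the knob bar from (418,58) to the white-lined end (372,96), and the lock fin at (391,10). The fresh cartridge is at (200,148), nozzle up.

Run:
```python
from h import *
n='wrist'; f=np.load('pics/wrist0.npz'); im,d=f['im'],f['d']; st=observe()
# NB st taken after; arm static
P=cloud(n,d,st)
yaw=np.radians(8.47); ex=np.array([np.cos(yaw),np.sin(yaw)]); ey=np.array([-ex[1],ex[0]]); c0=np.array([.5995,.0192])
def loc(p): q=np.array(p)[:2]-c0; return np.array([q@ex,q@ey])
m=(d>0)&(abs(P[...,2]-.026)<.006); print('deck z',np.median(P[...,2][m]))
L=cv2.connectedComponentsWithStats(m.astype(np.uint8)); i=1+np.argmax(L[2][1:,4]); mm=L[1]==i
q=P[mm][:,:2]; lx=(q-c0)@ex; ly=(q-c0)@ey
for a in np.arange(-.2,.2,.04):
    s=(ly>a)&(ly<a+.02)
    if s.sum()>20: print('deck x-range at y',round(a,2),np.percentile(lx[s],[1,99]).round(4))
for nm,uv,z in [('disc3',(402,180),.026),('disc2',(411,265),.026),('mark3',(358,171),.026),('mark2',(368,272),.026),('mark1',(381,361),.026),('off',(347,57),.026),('clip',(396,121),.030),('knobA',(418,58),.064),('knobTip',(371,96),.064),('dial',(391.5,78),.028),('fin',(391,10),.060),('mirror',(586,105),.012)]:
    w=onplane(n,uv,z,st)[0]; print(nm,w.round(4),loc(w).round(4))
for nm,uv in [('fin',(391,10)),('knob',(395,75)),('fresh head',(190,148))]: print(nm,P[uv[1],uv[0]].round(4))
v=im[0:200,300:480]; cv2.imwrite('pics/c1.png',cv2.resize(v[...,::-1],None,fx=4,fy=3.0*4/4,interpolation=cv2.INTER_CUBIC)[:600,:800])
```

```text
deck z 0.024454139054434526
deck x-range at y -0.12 [-0.0541 -0.0188]
deck x-range at y -0.08 [-0.0536  0.0516]
deck x-range at y -0.04 [-0.0536  0.052 ]
deck x-range at y 0.0 [-0.0537  0.0512]
deck x-range at y 0.04 [-0.0538  0.0515]
deck x-range at y 0.08 [-0.0538  0.0517]
deck x-range at y 0.12 [-0.054   0.0519]
disc3 [0.5977 0.0251 0.026 ] [-0.0009  0.0061]
disc2 [ 0.6099 -0.0531  0.026 ] [-0.0003 -0.073 ]
mark3 [0.559  0.0328 0.026 ] [-0.0381  0.0194]
mark2 [ 0.5704 -0.0599  0.026 ] [-0.0404 -0.0739]
mark1 [ 0.5863 -0.1529  0.026 ] [-0.0384 -0.1682]
off [0.548 0.126 0.026] [-0.0352  0.1132]
clip [0.5895 0.075  0.03  ] [-0.0016  0.0566]
knobA [0.5979 0.1194 0.064 ] [0.0132 0.0994]
knobTip [0.564  0.0923 0.064 ] [-0.0244  0.0775]
dial [0.5848 0.1095 0.028 ] [-0.0012  0.0915]
fin [0.5775 0.1532 0.06  ] [-0.002   0.1357]
mirror [0.7634 0.0918 0.012 ] [0.1728 0.0477]
fin [0.5777 0.1535 0.059 ]
knob [0.5815 0.1075 0.063 ]
fresh head [0.4259 0.0543 0.0643]
```

View pics/c1.png

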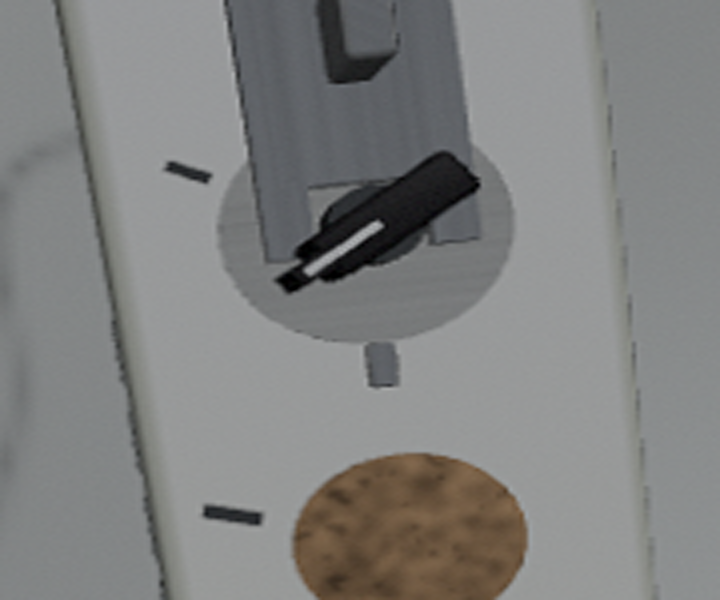

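Crop: the fin top is at crop (365,30), and the lock fork sits round the knob. The pointer (white line) faces lower-left, the off line is at (188,172) and the clip at (382,365) straight towards -y. The knob reads ≈1.09 rad and the clip setting is ≈2.1. Fin to knob is 45 mm, so the lock is home, as described. Moving above the fin.

Emit:
{"api": "send_rows", "payload": {"targets": [[0.5, 0.013, 0.038, 0, 0.05], [0.5, 0.013, 0.038, 0, 0.05], [0.5, 0.013, 0.038, 0, 0.048], [0.5, 0.014, 0.039, -0.02, 0], [0.5, 0, 0, -0.02, 0]], "grip_force": 15}}

```text
time: 0.65
tool_pos: [0.579, 0.1575, 0.186]
tool_rot: [3.14, -0.001, 1.723]
contact_force: [0.8, -0.6, -0.7]
opening: 0.056
grip_force: 0.0
```

Emit:
{"api": "send_rows", "payload": {"targets": [[0.5, 0, 0, 0, 0], [0.5, 0, 0, 0, 0]]}}

```text
time: 0.85
tool_pos: [0.5778, 0.1527, 0.1866]
tool_rot: [-3.14, 0.0, 1.719]
contact_force: [0.2, -0.1, 0.7]
opening: 0.0466
grip_force: 0.0
```

Run:
```python
from h import *
st,im,d=snap('wrist','w1'); print(st['tool_pos'],st['tool_rot'])
P=cloud('wrist',d,st); 
m=(d>0)&(P[...,2]>.053)&(P[...,2]<.07)&(abs(P[...,0]-.5775)<.03)&(abs(P[...,1]-.153)<.03)
m&=im.max(2)>70
print(m.sum(),P[m].min(0),P[m].max(0),np.median(P[m],0))
```

```text
[0.57778241 0.15268962 0.18663338] [-3.14043982e+00  1.89817885e-04  1.71866004e+00]
412 [0.57196632 0.1481272  0.05303103] [0.58391852 0.17041356 0.06044679] [0.57795291 0.16004705 0.05799047]
```

Emit:
{"api": "send_rows", "payload": {"targets": [[0.4, 0, 0.005, -0.04, 0], [0.4, 0, 0, -0.05, 0], [0.4, 0, 0, -0.05, 0], [0.4, 0, 0, -0.006, 0], [0.4, 0, 0, 0, 0]]}}

```text
time: 1.4
tool_pos: [0.5783, 0.1573, 0.0414]
tool_rot: [-3.141, 0.0, 1.718]
contact_force: [0.2, 0.1, 0.0]
opening: 0.037
grip_force: 0.0
```

Emit:
{"api": "send_rows", "payload": {"targets": [[0, 0, 0, 0, 0], [0, 0, 0, 0, 0], [0, 0, 0, 0, 0], [0, 0, 0, 0, 0]]}}

```text
time: 1.8
tool_pos: [0.5772, 0.1579, 0.0421]
tool_rot: [-3.14, 0.0, 1.719]
contact_force: [-3.8, -1.2, 13.1]
opening: 0.01
grip_force: 15.0
```

Emit:
{"api": "send_rows", "payload": {"targets": [[0, -0.0018, 0.012, 0, 0], [0, -0.0018, 0.012, 0, 0], [0, -0.0018, 0.012, 0, 0], [0, 0, 0, 0, 0], [0, 0, 0, 0, 0]]}}

```text
time: 2.3
tool_pos: [0.572, 0.1934, 0.0419]
tool_rot: [-3.141, 0.001, 1.719]
contact_force: [-4.5, -4.1, 5.8]
opening: 0.0099
grip_force: 15.0
```

Emit:
{"api": "send_rows", "payload": {"targets": [[0.4, 0, 0, 0, 0], [0.4, 0, 0, 0, 0], [0.4, 0, 0, 0.05, 0], [0.4, 0.002, -0.04, 0.05, 0], [0.4, 0.005, -0.04, 0.05, 0]]}}

```text
time: 2.8
tool_pos: [0.5779, 0.1318, 0.1703]
tool_rot: [3.141, -0.0, 1.721]
contact_force: [0.1, -0.4, 0.2]
opening: 0.0363
grip_force: 0.0
```

Emit:
{"api": "send_rows", "payload": {"targets": [[0.4, 0.005, -0.03, 0, 0], [0.4, 0, 0, 0, 0], [0.4, 0, 0, 0, 0]]}}

```text
time: 3.1
tool_pos: [0.583, 0.1013, 0.1686]
tool_rot: [-3.142, -0.0, 1.717]
contact_force: [0.4, 0.7, 0.1]
opening: 0.0363
grip_force: 0.0
```

Run:
```python
from h import *
st,im,d=snap('wrist','w2'); print(st['tool_pos'],st['tool_rot'])
```

```text
[0.58301578 0.10132209 0.16859858] [-3.14158063e+00 -4.35592688e-04  1.71732822e+00]
```

View pics/w2.png

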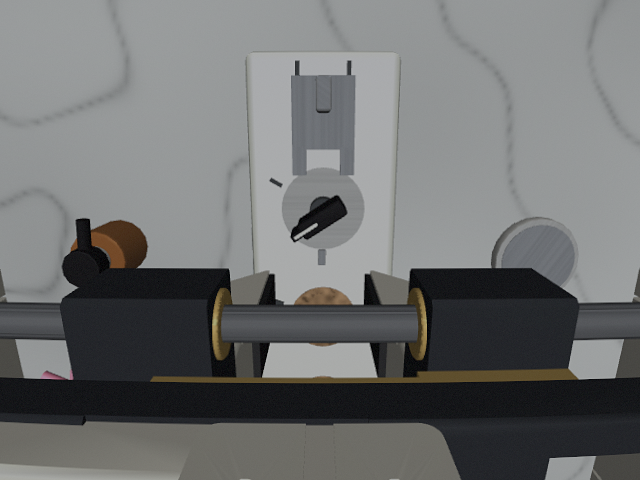

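The lock is drawn back, with its fork clear of the dial. In this view the dial centre is (323,208), the fin (323,92), the off line (276,182), the clip (322,257), and the bar runs from (342,205) to (294,239).

Run:
```python
from h import *
f=np.load('pics/w2.npz'); im,d=f['im'],f['d']; st=observe(); n='wrist'
P=cloud(n,d,st); g=im.astype(int)
# deck
m=(d>0)&(abs(P[...,2]-.0255)<.005)&(g.min(2)>150); 
L=cv2.connectedComponentsWithStats(m.astype(np.uint8)); mm=L[1]==1+np.argmax(L[2][1:,4]); print('deck z',np.median(P[mm][:,2]))
q=P[mm]; 
a=np.radians(8.47)
ex=np.array([np.cos(a),np.sin(a)]);ey=np.array([-ex[1],ex[0]])
# edges: left/right deck per rows
xs=[];
for r in range(70,255,5):
    c=np.where(mm[r])[0]; xs.append([P[r,c.min(),:2],P[r,c.max(),:2]])
xs=np.array(xs)
for k in (0,1):
    p=np.polyfit(xs[:,k,1],xs[:,k,0],1); print('edge yaw',np.degrees(np.arctan(-p[0])), np.mean(xs[:,k]@ex))
print('top end ey',max((q[:,:2]@ey)), 'expected centre ey+.205')
# dial edges along ex (by gray) ; knob bar top depth
bar=(d>0)&(P[...,2]>.052)&(P[...,2]<.07)&(np.hypot(P[...,0]-.585,P[...,1]-.1095)<.03)
B=P[bar][:,:2]; print('bar',bar.sum(),P[bar][:,2].max()); w,v=np.linalg.eigh(np.cov(B.T)); dr=v[:,1]; print('axis deg',np.degrees(np.arctan2(dr[1],dr[0])),B.mean(0),'ext',(B@dr).min(),(B@dr).max(),(B.mean(0)@dr), 'width',np.ptp(B@v[:,0]))
fin=(d>0)&(P[...,2]>.052)&(P[...,2]<.07)&(np.hypot(P[...,0]-.573,P[...,1]-.19)<.03); F=P[fin]; print('fin',F.mean(0),F.min(0),F.max(0))
for nm,uv,z in [('dialc',(322.5,208.5),.027),('off',(276,182.5),.026),('clip',(321.5,257),.031)]: 
    w=onplane(n,uv,z,st)[0][:2]; print(nm,w.round(4),(w@ex).round(4),(w@ey).round(4))
print('fin loc',F.mean(0)[:2]@ex,F.mean(0)[:2]@ey)
```

```text
deck z 0.023836160867846845
edge yaw 8.574156221628144 0.5435477039872996
edge yaw 8.367984596525258 0.6463255058605986
top end ey 0.13578488343768566 expected centre ey+.205
bar 1097 0.06415779735380261
axis deg -138.00728071660663 [0.58248557 0.11159875] ext -0.5260121188150411 -0.4850140289519324 -0.5075842613111186 width 0.012450539666871097
fin [0.57300401 0.19128146 0.05751836] [0.56695285 0.18020891 0.05268237] [0.57904024 0.20253166 0.05979979]
dialc [0.5844 0.1131] 0.5947 0.0258
off [0.5479 0.127 ] 0.5606 0.0449
clip [0.5891 0.077 ] 0.594 -0.0106
fin loc 0.5949284690400928 0.10479653217121233
```

Emit:
{"api": "send_rows", "payload": {"targets": [[0.35, 0.0008, 0.006, 0, -0.14], [0.35, 0.0008, 0.0055, 0, -0.14], [0.35, 0, 0, 0, -0.14], [0.35, 0, 0, 0, -0.14], [0.35, 0, 0, 0, -0.14]], "grip_force": 10}}

```text
time: 3.65
tool_pos: [0.5841, 0.1147, 0.1678]
tool_rot: [-3.14, 0.001, 1.015]
contact_force: [-0.4, -0.1, 1.0]
opening: 0.0326
grip_force: 0.0
```

Emit:
{"api": "send_rows", "payload": {"targets": [[0.35, 0, 0, 0, -0.14], [0.35, 0, 0, 0, -0.145], [0.35, 0, 0, 0, 0], [0.35, 0, 0, 0, 0]]}}

```text
time: 4.05
tool_pos: [0.5843, 0.1141, 0.1681]
tool_rot: [-3.141, 0.001, 0.739]
contact_force: [0.2, 0.1, -0.1]
opening: 0.032
grip_force: 0.0
```

Emit:
{"api": "send_rows", "payload": {"targets": [[0.35, 0, -0.001, -0.045, 0], [0.35, 0, 0, -0.045, 0], [0.35, 0, 0, -0.037, 0], [0.35, 0, 0, 0, 0]]}}

```text
time: 4.45
tool_pos: [0.5807, 0.1123, 0.0365]
tool_rot: [-3.135, 0.009, 0.737]
contact_force: [-0.3, 0.3, -0.8]
opening: 0.032
grip_force: 0.0
```

Emit:
{"api": "send_rows", "payload": {"targets": [[0, 0, 0, 0, 0], [0, 0, 0, 0, 0], [0, 0, 0, 0, 0], [0, 0, 0, 0, -0.12], [0, 0, 0, 0, -0.12]]}}

```text
time: 4.95
tool_pos: [0.5861, 0.1123, 0.0441]
tool_rot: [3.14, -0.004, 0.49]
contact_force: [0.6, -0.7, 2.2]
opening: 0.0121
grip_force: 10.0
```

Emit:
{"api": "send_rows", "payload": {"targets": [[0, 0, 0, 0, -0.14], [0, 0, 0, 0, -0.14], [0, 0, 0, 0, -0.14], [0, 0, 0, 0, -0.14], [0, 0, 0, 0, -0.14]]}}

```text
time: 5.45
tool_pos: [0.5864, 0.1108, 0.0441]
tool_rot: [3.141, -0.005, -0.211]
contact_force: [0.9, -6.5, 2.8]
opening: 0.0118
grip_force: 10.0
```

Emit:
{"api": "send_rows", "payload": {"targets": [[0, 0, 0, 0, -0.1], [0, 0, 0, 0, -0.08], [0, 0, 0, 0, 0], [0, 0, 0, 0, 0]]}}

```text
time: 5.85
tool_pos: [0.5863, 0.1105, 0.0441]
tool_rot: [3.141, -0.005, -0.385]
contact_force: [0.5, -7.5, 2.5]
opening: 0.0116
grip_force: 10.0
```

```bash
python3 -c "
from h import *
s=observe();print(s['tool_rot'],s['torque'],s['contact_force'],s['qpos'])"
```

```text
[ 3.1409727  -0.00484886 -0.38541177] [-1.22552144  0.14750612  0.10423775] [ 0.46762409 -7.51044143  2.53123125] [ 0.05927281  0.66034716  1.53798023 -0.00327795  0.93915721  2.0174125 ]
```

Emit:
{"api": "send_rows", "payload": {"targets": [[0, 0, 0, 0, -0.06], [0, 0, 0, 0, 0]]}}

```text
time: 6.05
tool_pos: [0.5866, 0.1104, 0.0441]
tool_rot: [3.141, -0.005, -0.447]
contact_force: [0.5, -7.5, 2.2]
opening: 0.0128
grip_force: 10.4
```

```bash
python3 -c "
from h import *
s=observe();print(s['tool_rot'],s['torque'],s['contact_force'],s['opening'])"
```

```text
[ 3.14144039 -0.00547666 -0.44673627] [-1.16237716 -0.0714085   0.26208005] [ 0.51764952 -7.50565107  2.17577443] 0.012839708324013708
```

Emit:
{"api": "send_rows", "payload": {"targets": [[0.35, 0, 0, 0, 0], [0.35, 0, 0, 0, 0], [0.35, 0, 0, 0.05, 0], [0.35, 0, 0, 0.05, 0.14], [0.35, 0, -0.03, 0.05, 0.14]]}}

```text
time: 6.55
tool_pos: [0.5848, 0.0889, 0.1876]
tool_rot: [-3.14, -0.002, -0.157]
contact_force: [2.0, -0.6, 0.3]
opening: 0.0317
grip_force: 0.0
```

Emit:
{"api": "send_rows", "payload": {"targets": [[0.35, 0, -0.045, 0.02, 0.145], [0.35, 0, -0.045, 0.02, 0.145], [0.35, 0, -0.045, 0.02, 0.145], [0.35, 0, -0.045, 0, 0.145], [0.35, 0, -0.04, 0, 0.145]]}}

```text
time: 7.05
tool_pos: [0.5848, -0.1342, 0.2457]
tool_rot: [3.139, -0.002, 0.561]
contact_force: [0.4, 0.2, -0.6]
opening: 0.0321
grip_force: 0.0
```

Emit:
{"api": "send_rows", "payload": {"targets": [[0.7, 0.01, -0.02, 0, 0.145], [0.7, 0, 0, 0, 0.145], [0.7, 0, 0, 0, 0.145], [0.7, 0, 0, 0, 0.145], [0.7, 0, 0, 0, 0.145]]}}

```text
time: 7.55
tool_pos: [0.5947, -0.1521, 0.2446]
tool_rot: [3.141, -0.0, 1.286]
contact_force: [0.7, 0.8, -0.8]
opening: 0.063
grip_force: 0.0
```

Emit:
{"api": "send_rows", "payload": {"targets": [[0.7, 0, 0, 0, 0.145], [0.7, 0, 0, 0, 0.145], [0.7, 0, 0, 0, 0.145], [0.7, 0, 0, 0, 0], [0.7, 0, 0, 0, 0]]}}

```text
time: 8.05
tool_pos: [0.5948, -0.1521, 0.2444]
tool_rot: [3.141, 0.0, 1.711]
contact_force: [0.3, 0.2, -0.4]
opening: 0.064
grip_force: 0.0
```

Run:
```python
from h import *
st,im,d=snap('wrist','w3'); print(st['tool_pos'],st['tool_rot'])
```

```text
[ 0.59477518 -0.15208153  0.24443634] [3.14094642e+00 7.45631450e-05 1.71143457e+00]
```

View pics/w3.png

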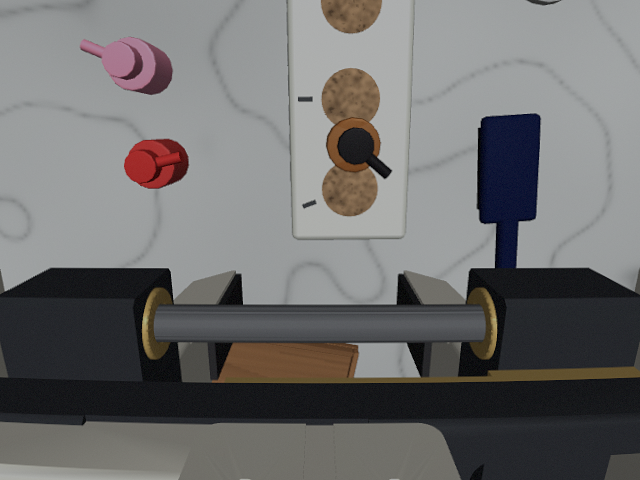

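Spent is at (355,146), with its nozzle pointing lower-right to (390,175), between disc 1 (350,188) and disc 2 (351,98). The red one (150,163) and pink one (135,62) look-alikes are well aside. Measuring.

```bash
cat >> h.py <<'E'
def cart(P,d,im,c,base,r=.05):
    "head centre, nozzle world yaw near xy c standing on height base"
    m=(d>0)&(np.hypot(P[...,0]-c[0],P[...,1]-c[1])<r)&(P[...,2]>base+.042)&(P[...,2]<base+.075)&(im.max(2)<75)
    L=cv2.connectedComponentsWithStats(m.astype(np.uint8)); mm=L[1]==1+np.argmax(L[2][1:,4]); Q=P[mm]
    h=Q[Q[:,2]>base+.0615]; (hc,hr)=cv2.minEnclosingCircle(h[:,:2].astype(np.float32)); hc=np.array(hc)
    v=Q[:,:2]-hc; rr=np.hypot(*v.T); z=v[(rr>.019)&(rr<.045)&(Q[:,2]>base+.049)]
    t=z.mean(0) if len(z) else np.zeros(2)
    return dict(head=hc.round(4),hr=round(hr,4),ztop=np.percentile(Q[:,2],98).round(4),noz=round(float(np.arctan2(t[1],t[0])),3),n=(len(h),len(z)),tip=rr.max().round(4))
E
python3 - <<'E'
from h import *
f=np.load('pics/w3.npz'); im,d=f['im'],f['d']; st=observe(); n='wrist'
P=cloud(n,d,st); hsv=cv2.cvtColor(im,cv2.COLOR_RGB2HSV)
a=np.radians(8.47); ex=np.array([np.cos(a),np.sin(a)]);ey=np.array([-ex[1],ex[0]])
print('spent',cart(P,d,im,onplane(n,(355,146),.09,st)[0][:2],.026))
print('amber glass rim', onplane(n,(354,145),.070,st))
cork=(cv2.inRange(hsv,(8,60,60),(20,200,220))>0)&(abs(P[...,2]-.0245)<.004)
vv,uu=np.where(cork); W=onplane(n,np.c_[uu,vv],.026,st)[:,:2]
for nm,uv in [('disc2',(351,98)),('disc1',(350,190))]:
    c=onplane(n,uv,.026,st)[0][:2]; q=W[np.hypot(*(W-c).T)<.031]; (cc,r)=cv2.minEnclosingCircle(q.astype(np.float32)); cc=np.array(cc); print(nm,cc.round(4),r,(cc@ex).round(4),(cc@ey).round(4))
for nm,uv in [('mark2',(305,99)),('mark1',(309,204)),('end',(350,237.5)),('edgeL',(291,120)),('edgeR',(411,120))]:
    w=onplane(n,uv,.026,st)[0][:2]; print(nm,w.round(4),(w@ex).round(4),(w@ey).round(4))
# knob via scene
im,d=snap('scene','s1')[1:]; P=cloud('scene',d)
m=(d>0)&(P[...,2]>.05)&(P[...,2]<.07)&(np.hypot(P[...,0]-.585,P[...,1]-.113)<.028); Q=P[m]; B=Q[:,:2]
w,v=np.linalg.eigh(np.cov(B.T)); dr=v[:,1]; print('knob axis deg local',np.degrees(np.arctan2(dr[1],dr[0]))-8.47,B.mean(0),len(B))
cv2.imwrite('pics/c2.png',cv2.resize(im[150:330,180:450,::-1],None,fx=2.9,fy=2.9,interpolation=cv2.INTER_CUBIC))
E
```

```text
spent {'head': array([ 0.6212, -0.098 ]), 'hr': 0.0212, 'ztop': np.float64(0.0916), 'noz': 0.056, 'n': (1037, 185), 'tip': np.float64(0.026)}
amber glass rim [[ 0.61526082 -0.0930743   0.07      ]]
disc2 [ 0.6094 -0.0546] 0.025735173374414444 0.5947 -0.1438
disc1 [ 0.62   -0.1324] 0.027102183550596237 0.5937 -0.2223
mark2 [ 0.5702 -0.0609] 0.555 -0.1442
mark1 [ 0.5863 -0.1531] 0.5574 -0.2378
end [ 0.6292 -0.1795] 0.5959 -0.2702
edgeL [ 0.5602 -0.0804] 0.5423 -0.162
edgeR [ 0.6659 -0.0651] 0.649 -0.1624
knob axis deg local 149.21995729757725 [0.58511925 0.10854299] 88
```

View pics/c2.png

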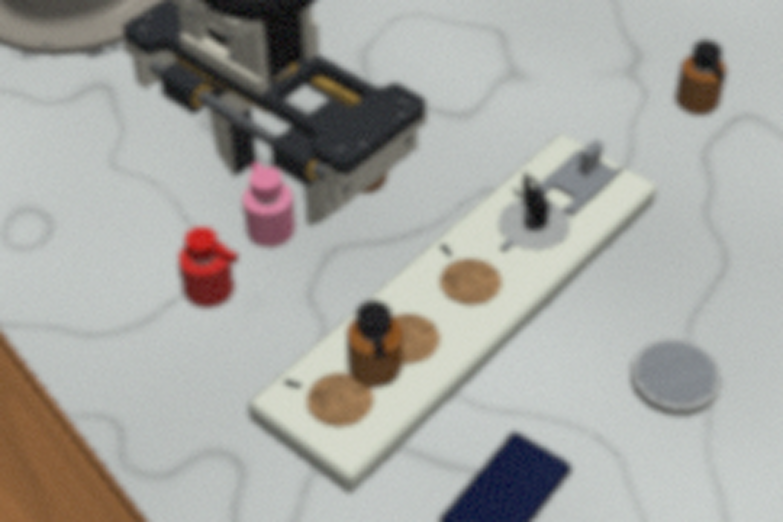

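The knob points at the off line (149° against 150° local). The spent cartridge stands between discs 1 and 2, and the fresh one is at upper right in the crop, (700,75). I'll redo the head estimate with a tighter threshold.

```bash
sed -i 's/h=Q\[Q\[:,2\]>base+.0615\]/zt=np.percentile(Q[:,2],90); h=Q[Q[:,2]>zt-.0022]/' h.py
python3 - <<'E'
from h import *
f=np.load('pics/w3.npz'); im,d=f['im'],f['d']; st=observe(); n='wrist'
P=cloud(n,d,st)
print('spent',cart(P,d,im,(.6155,-.093),.024))
E
```

```text
spent {'head': array([ 0.6153, -0.0933]), 'hr': 0.0138, 'ztop': np.float64(0.0916), 'noz': -0.563, 'n': (981, 192), 'tip': np.float64(0.0335)}
```

Emit:
{"api": "send_rows", "payload": {"targets": [[0.75, 0.01, 0.03, 0, 0.145], [0.75, 0.0105, 0.0288, 0, 0.145], [0.75, 0, 0, -0.03, 0.145], [0.75, 0, 0, -0.03, 0], [0.75, 0, 0, -0.03, 0]], "grip_force": 25}}

```text
time: 8.65
tool_pos: [0.6153, -0.0931, 0.1533]
tool_rot: [3.141, 0.001, 2.149]
contact_force: [-0.5, -0.3, -0.9]
opening: 0.0691
grip_force: 0.0
```

Emit:
{"api": "send_rows", "payload": {"targets": [[0.75, 0, 0, -0.03, 0], [0.75, 0, 0, -0.03, 0], [0.75, 0, 0, -0.03, 0], [0.75, 0, 0, -0.026, 0], [0.75, 0, 0, 0, 0]]}}

```text
time: 9.15
tool_pos: [0.6127, -0.0929, 0.0344]
tool_rot: [-3.137, -0.006, 2.148]
contact_force: [-0.4, 1.2, 0.2]
opening: 0.0686
grip_force: 0.0
```

Emit:
{"api": "send_rows", "payload": {"targets": [[0, 0, 0, 0, 0], [0, 0, 0, 0, 0], [0, 0, 0, 0, 0], [0, 0, 0, 0, 0]]}}

```text
time: 9.55
tool_pos: [0.6159, -0.0938, 0.0396]
tool_rot: [3.14, 0.002, 2.15]
contact_force: [0.2, -0.3, 4.2]
opening: 0.0436
grip_force: 25.0
```

Emit:
{"api": "send_rows", "payload": {"targets": [[0, 0, 0, 0.02, 0], [0, 0, 0, 0.04, 0], [0, 0, 0, 0.04, 0], [0, 0, 0, 0.03, 0], [0, 0, 0, 0, 0]]}}

```text
time: 10.05
tool_pos: [0.6177, -0.0942, 0.1738]
tool_rot: [3.135, 0.008, 2.15]
contact_force: [0.8, -0.3, -1.9]
opening: 0.0434
grip_force: 25.0
```

Run:
```python
from h import *
print(observe()['opening'],observe()['tool_pos'])
for n,uvs in [('scene',[(95,298),(173,257),(242,349),(160,403)]),('side',[(362,156),(460,187),(436,221),(332,187)])]:
    c=onplane(n,uvs,.018); print(n,c[:,:2].round(3).tolist(), c.mean(0).round(4)[:2], cv2.minAreaRect(c[:,:2].astype(np.float32)))
for n in ['scene','side']:
    f=np.load(f'pics/{n}0.npz'); d=f['d']; P=cloud(n,d)
    m=(d>0)&(P[...,2]>.003)&(P[...,2]<.0225)&(P[...,0]>.3)&(P[...,0]<.75)&(P[...,1]<-.2)&(P[...,1]>-.6)
    L=cv2.connectedComponentsWithStats(m.astype(np.uint8)); mm=L[1]==1+np.argmax(L[2][1:,4]); print(n,cv2.minAreaRect(P[mm][:,:2].astype(np.float32)))
```

```text
0.04341344717739405 [ 0.6176782  -0.09416302  0.17378323]
scene [[0.348, -0.489], [0.355, -0.299], [0.666, -0.313], [0.659, -0.494]] [ 0.5073 -0.3987] ((0.5073332786560059, -0.39971816539764404), (0.1901513636112213, 0.31093066930770874), 87.88297271728516)
side [[0.645, -0.481], [0.331, -0.477], [0.338, -0.299], [0.651, -0.296]] [ 0.4913 -0.3882] ((0.49099642038345337, -0.3863814175128937), (0.1855582445859909, 0.3169991075992584), 89.15975952148438)
scene ((0.49698612093925476, -0.3998982906341553), (0.20044569671154022, 0.32423722743988037), 87.90840148925781)
side ((0.502705454826355, -0.40778207778930664), (0.23328302800655365, 0.33605653047561646), 87.2063217163086)
```

Emit:
{"api": "send_rows", "payload": {"targets": [[0, -0.006, -0.038, 0, 0], [0, -0.006, -0.038, 0, 0], [0, -0.006, -0.038, 0, 0], [0, -0.006, -0.038, 0, 0], [0, -0.006, -0.038, 0, 0]]}}

```text
time: 10.55
tool_pos: [0.5843, -0.2847, 0.1669]
tool_rot: [-3.141, -0.002, 2.15]
contact_force: [0.3, -0.5, -1.8]
opening: 0.0434
grip_force: 25.0
```

Emit:
{"api": "send_rows", "payload": {"targets": [[0, -0.006, -0.038, 0, 0], [0, -0.006, -0.038, 0, 0], [0, -0.007, -0.037, 0, 0], [0, 0, 0, 0, 0], [0, 0, 0, 0, 0]]}}

```text
time: 11.05
tool_pos: [0.5654, -0.3969, 0.1665]
tool_rot: [-3.141, -0.002, 2.148]
contact_force: [0.6, 0.6, -2.4]
opening: 0.0439
grip_force: 25.0
```

Emit:
{"api": "send_rows", "payload": {"targets": [[0, 0, 0, -0.04, 0], [0, 0, 0, -0.04, 0], [0, 0, 0, -0.03, 0], [0, 0, 0, -0.02, 0], [0, 0, 0, 0, 0]]}}

```text
time: 11.55
tool_pos: [0.5649, -0.3931, 0.034]
tool_rot: [-3.14, -0.008, 2.152]
contact_force: [-0.1, 0.6, -1.5]
opening: 0.0437
grip_force: 25.0
```

Emit:
{"api": "send_rows", "payload": {"targets": [[0, 0, 0, 0, 0], [0, 0, 0, -0.008, 0], [0, 0, 0, 0, 0], [0, 0, 0, 0, 0]]}}

```text
time: 11.95
tool_pos: [0.5665, -0.3966, 0.0307]
tool_rot: [3.141, 0.001, 2.15]
contact_force: [-0.9, 0.5, -0.8]
opening: 0.0436
grip_force: 25.0
```

Emit:
{"api": "send_rows", "payload": {"targets": [[0, 0, 0, -0.007, 0], [0, 0, 0, 0, 0], [0, 0, 0, -0.002, 0], [0, 0, 0, 0, 0], [0, 0, 0, 0, 0]]}}

```text
time: 12.45
tool_pos: [0.5662, -0.3966, 0.021]
tool_rot: [3.142, -0.0, 2.15]
contact_force: [0.7, 0.2, -2.0]
opening: 0.0433
grip_force: 25.0
```

Emit:
{"api": "send_rows", "payload": {"targets": [[0, 0, 0, -0.0015, 0], [0, 0, 0, 0, 0], [0.7, 0, 0, 0, 0], [0.7, 0, 0, 0, 0], [0.7, 0, 0, 0, 0]]}}

```text
time: 12.95
tool_pos: [0.5663, -0.3967, 0.0197]
tool_rot: [3.141, 0.0, 2.15]
contact_force: [0.9, -0.4, 0.4]
opening: 0.062
grip_force: 0.0
```

Emit:
{"api": "send_rows", "payload": {"targets": [[0.7, 0, 0, 0.04, 0], [0.7, 0, 0, 0.05, 0], [0.7, 0, 0, 0.05, 0], [0.7, -0.02, 0.04, 0.05, -0.145], [0.7, -0.02, 0.04, 0.02, -0.145]]}}

```text
time: 13.45
tool_pos: [0.5321, -0.3281, 0.2205]
tool_rot: [3.138, 0.006, 1.852]
contact_force: [0.2, 1.3, -0.5]
opening: 0.0643
grip_force: 0.0
```

Emit:
{"api": "send_rows", "payload": {"targets": [[0.7, -0.008, 0.039, 0, -0.14], [0.7, -0.008, 0.039, 0, -0.14], [0.7, -0.008, 0.039, 0, 0], [0.7, -0.008, 0.039, 0, 0], [0.7, -0.008, 0.039, 0, 0]]}}

```text
time: 13.95
tool_pos: [0.4908, -0.1303, 0.2171]
tool_rot: [3.141, 0.0, 1.58]
contact_force: [0.0, -0.0, 0.9]
opening: 0.0644
grip_force: 0.0
```

Emit:
{"api": "send_rows", "payload": {"targets": [[0.7, -0.008, 0.039, 0, 0], [0.7, -0.008, 0.039, 0, 0], [0.7, 0, 0, 0, 0], [0.7, 0, 0, 0, 0], [0.7, 0, 0, 0, 0]]}}

```text
time: 14.45
tool_pos: [0.4757, -0.0546, 0.217]
tool_rot: [3.141, 0.001, 1.579]
contact_force: [-0.7, 0.2, -0.1]
opening: 0.0644
grip_force: 0.0
```

Run:
```python
from h import *
st,im,d=snap('wrist','w4'); print(st['tool_pos'],st['tool_rot'])
P=cloud('wrist',d,st)
hsv=cv2.cvtColor(im,cv2.COLOR_RGB2HSV)
m=(cv2.inRange(hsv,(5,120,40),(18,255,220))>0)&(P[...,2]>.03)&(P[...,2]<.05)&(d>0)
print('amber',m.sum(),np.median(P[m],0))
print(cart(P,d,im,(.426,.054),-.002,r=.05))
# check spent from scene
im,d=snap('side','sd1')[1:]; P=cloud('side',d)
print('spent',cart(P,d,im,(.566,-.397),.006))
```

```text
[ 0.47572831 -0.05462844  0.21698886] [3.14082443e+00 6.10581474e-04 1.57940940e+00]
amber 1193 [0.43267928 0.04632972 0.0419786 ]
{'head': array([0.4241, 0.0524]), 'hr': 0.014, 'ztop': np.float64(0.0657), 'noz': 1.624, 'n': (1117, 277), 'tip': np.float64(0.0343)}Traceback (most recent call last):
  File "<stdin>", line 10, in <module>
  File "h.py", line 32, in cart
    L=cv2.connectedComponentsWithStats(m.astype(np.uint8)); mm=L[1]==1+np.argmax(L[2][1:,4]); Q=P[mm]
                                                                       ~~~~~~~~~^^^^^^^^^^^^
    return _wrapfunc(a, 'argmax', axis=axis, out=out, **kwds)
    return bound(*args, **kwds)
ValueError: attempt to get argmax of an empty sequence
```

View pics/sd1.png

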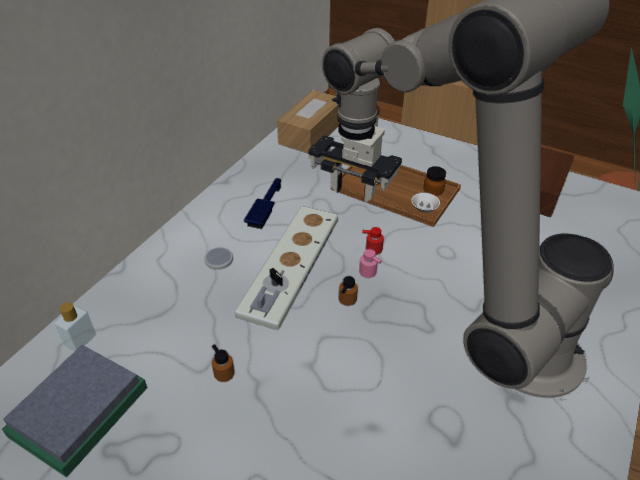

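The diffuser is empty now. In side view the gripper hides the spent cartridge's tray spot, so I'll check that later. Fresh A at side (348,291) fits: head radius 14 mm, top 66 mm, nozzle tip 34 mm. It is amber, and the pink and red ones are at (368,263) and (374,240). Grasping it.

Emit:
{"api": "send_rows", "payload": {"targets": [[0.75, -0.017, 0.036, 0, 0.045], [0.75, -0.017, 0.036, 0, 0], [0.75, -0.0176, 0.035, -0.02, 0], [0.75, 0, 0, -0.04, 0], [0.75, 0, 0, -0.04, 0]]}}

```text
time: 15.05
tool_pos: [0.4244, 0.0534, 0.1164]
tool_rot: [3.138, 0.0, 1.626]
contact_force: [1.0, -0.7, -0.5]
opening: 0.0685
grip_force: 0.0
```

Emit:
{"api": "send_rows", "payload": {"targets": [[0.75, 0, 0, -0.04, 0], [0.75, 0, 0, -0.03, 0], [0.75, 0, 0, -0.02, 0], [0.75, 0, 0, 0, 0], [0.75, 0, 0, 0, 0]]}}

```text
time: 15.55
tool_pos: [0.4241, 0.0527, 0.0269]
tool_rot: [-3.141, -0.0, 1.624]
contact_force: [-0.2, -0.7, 0.8]
opening: 0.0687
grip_force: 0.0
```

Emit:
{"api": "send_rows", "payload": {"targets": [[0.75, 0, 0, -0.0125, 0], [0.75, 0, 0, 0, 0]]}}

```text
time: 15.75
tool_pos: [0.4242, 0.0529, 0.0148]
tool_rot: [3.141, 0.0, 1.624]
contact_force: [-0.0, 0.3, -0.6]
opening: 0.0689
grip_force: 0.0
```

Emit:
{"api": "send_rows", "payload": {"targets": [[0, 0, 0, 0, 0], [0, 0, 0, 0, 0], [0, 0, 0, 0, 0], [0, 0, 0, 0, 0]]}}

```text
time: 16.15
tool_pos: [0.424, 0.0532, 0.0148]
tool_rot: [3.141, 0.0, 1.625]
contact_force: [0.1, 0.3, 5.4]
opening: 0.0433
grip_force: 25.0
```

Emit:
{"api": "send_rows", "payload": {"targets": [[0, 0, 0, 0.03, 0], [0, 0, 0, 0.04, 0], [0, 0, 0, 0.05, 0], [0, 0, 0, 0, 0], [0, 0, 0, 0, 0]]}}

```text
time: 16.65
tool_pos: [0.424, 0.0532, 0.135]
tool_rot: [3.139, 0.0, 1.625]
contact_force: [-0.3, -0.6, -2.7]
opening: 0.0436
grip_force: 25.0
```

Emit:
{"api": "send_rows", "payload": {"targets": [[0, 0.017, -0.003, 0, 0.13], [0, 0.017, -0.003, 0, 0.13], [0, 0.017, -0.003, 0, 0.13], [0, 0.017, -0.003, 0, 0.13], [0, 0.017, -0.003, 0, 0.13]]}}

```text
time: 17.15
tool_pos: [0.508, 0.0382, 0.1319]
tool_rot: [-3.138, -0.003, 2.28]
contact_force: [-0.6, 0.5, -0.9]
opening: 0.0434
grip_force: 25.0
```

Emit:
{"api": "send_rows", "payload": {"targets": [[0, 0.017, -0.003, 0, 0.13], [0, 0.017, -0.003, 0, 0.13], [0, 0.018, -0.003, 0, 0.13], [0, 0.018, -0.002, 0, 0.13], [0, 0.018, -0.002, 0, 0.146]]}}

```text
time: 17.65
tool_pos: [0.5961, 0.0252, 0.1314]
tool_rot: [-3.141, -0.005, 2.946]
contact_force: [0.1, 0.4, -1.1]
opening: 0.0436
grip_force: 25.0
```

Emit:
{"api": "send_rows", "payload": {"targets": [[0, 0, 0, -0.03, 0], [0, 0, 0, -0.03, 0], [0, 0, 0, -0.02, 0], [0, 0, 0, 0, 0], [0, 0, 0, 0, 0]]}}

```text
time: 18.15
tool_pos: [0.5959, 0.0253, 0.0529]
tool_rot: [-3.141, -0.003, 2.941]
contact_force: [-0.2, -0.5, -0.5]
opening: 0.0435
grip_force: 25.0
```

Emit:
{"api": "send_rows", "payload": {"targets": [[0, 0, 0, -0.007, 0], [0, 0, 0, -0.004, 0], [0, 0, 0, -0.001, 0], [0, 0, 0, 0, 0], [0, 0, 0, 0, 0]]}}

```text
time: 18.65
tool_pos: [0.5969, 0.0252, 0.0427]
tool_rot: [3.141, 0.001, 2.941]
contact_force: [-0.4, 0.9, -1.0]
opening: 0.0434
grip_force: 25.0
```

Emit:
{"api": "send_rows", "payload": {"targets": [[0.68, 0, 0, 0, 0], [0.68, 0, 0, 0, 0], [0.68, 0, 0, 0, 0], [0.68, 0, 0, 0.03, 0], [0.68, 0, 0, 0.04, 0]]}}

```text
time: 19.15
tool_pos: [0.5953, 0.0254, 0.1111]
tool_rot: [-3.141, -0.005, 2.941]
contact_force: [-0.4, 1.0, 0.3]
opening: 0.0628
grip_force: 0.0
```

Emit:
{"api": "send_rows", "payload": {"targets": [[0.75, 0, 0, 0.05, 0], [0.75, 0, 0.03, 0.03, -0.145], [0.75, -0.002, 0.035, 0.02, -0.145], [0.75, -0.003, 0.035, 0.01, -0.145], [0.75, -0.003, 0.035, 0.01, -0.145]]}}

```text
time: 19.65
tool_pos: [0.5886, 0.1614, 0.2336]
tool_rot: [3.14, 0.001, 2.355]
contact_force: [0.9, -0.5, 0.1]
opening: 0.0687
grip_force: 0.0
```

Emit:
{"api": "send_rows", "payload": {"targets": [[0.75, -0.003, 0.035, 0, -0.145], [0.75, -0.003, 0.035, 0, -0.145], [0.75, -0.003, 0.035, 0, -0.145], [0.75, 0, 0, 0, 0], [0.75, 0, 0, 0, 0]]}}

```text
time: 20.15
tool_pos: [0.5794, 0.2657, 0.2321]
tool_rot: [-3.141, 0.0, 1.929]
contact_force: [-0.2, 0.3, -0.6]
opening: 0.069
grip_force: 0.0
```

Run:
```python
from h import *
st,im,d=snap('wrist','w5'); print(st['tool_pos'],st['tool_rot'])
P=cloud('wrist',d,st)
hsv=cv2.cvtColor(im,cv2.COLOR_RGB2HSV)
m=(cv2.inRange(hsv,(5,120,40),(18,255,220))>0)&(P[...,2]>.03)&(P[...,2]<.05)&(d>0)
print('amber',m.sum(),np.median(P[m],0))
try: print(cart(P,d,im,np.median(P[m],0)[:2],-.002,r=.05))
except Exception as e: print(e)
for n in ('scene','side'):
    im,d=snap(n,n+'5')[1:]; P=cloud(n,d)
    for nm,c,b in [('spent',(.566,-.397),.004),('A',(.597,.025),.024)]:
        try: print(n,nm,cart(P,d,im,c,b))
        except Exception as e: print(n,nm,'none')
```

```text
[0.57942533 0.26570071 0.23209605] [-3.14134402e+00  4.49182295e-04  1.92943785e+00]
amber 1041 [0.55135252 0.36243484 0.04206709]
{'head': array([0.5542, 0.3651]), 'hr': 0.0137, 'ztop': np.float64(0.0656), 'noz': -0.462, 'n': (978, 212), 'tip': np.float64(0.0336)}
scene spent {'head': array([ 0.5686, -0.3958]), 'hr': 0.0125, 'ztop': np.float64(0.0723), 'noz': -0.562, 'n': (78, 35), 'tip': np.float64(0.0341)}
scene A {'head': array([0.5981, 0.0231]), 'hr': 0.0149, 'ztop': np.float64(0.0924), 'noz': 2.994, 'n': (47, 5), 'tip': np.float64(0.0275)}
side spent {'head': array([ 0.5665, -0.3941]), 'hr': 0.015, 'ztop': np.float64(0.0747), 'noz': -0.405, 'n': (26, 14), 'tip': np.float64(0.0364)}
side A {'head': array([0.5994, 0.0274]), 'hr': 0.0139, 'ztop': np.float64(0.0946), 'noz': 2.948, 'n': (47, 21), 'tip': np.float64(0.033)}
```

Emit:
{"api": "send_rows", "payload": {"targets": [[0.75, -0.006, 0.025, 0, 0.145], [0.75, -0.006, 0.025, 0, 0.145], [0.75, -0.006, 0.025, 0, 0.145], [0.75, -0.0072, 0.0244, -0.03, 0.145], [0.75, 0, 0, -0.03, 0.145]]}}

```text
time: 20.8
tool_pos: [0.5544, 0.3666, 0.1726]
tool_rot: [3.138, 0.001, 2.659]
contact_force: [0.8, 0.8, -0.9]
opening: 0.069
grip_force: 0.0
```

Emit:
{"api": "send_rows", "payload": {"targets": [[0.75, 0, 0, -0.03, 0.025], [0.75, 0, 0, -0.04, 0], [0.75, 0, 0, -0.04, 0], [0.75, 0, 0, 0, 0], [0.75, 0, 0, 0, 0]]}}

```text
time: 21.3
tool_pos: [0.5551, 0.3638, 0.0629]
tool_rot: [-3.141, -0.0, 2.675]
contact_force: [-0.0, 1.0, 0.1]
opening: 0.0686
grip_force: 0.0
```

Emit:
{"api": "send_rows", "payload": {"targets": [[0.75, -0.0007, 0.001, -0.03, 0.005], [0.75, 0, 0, -0.0185, 0], [0.75, 0, 0, 0, 0], [0.75, 0, 0, 0, 0]]}}

```text
time: 21.7
tool_pos: [0.5554, 0.3661, 0.0165]
tool_rot: [3.139, 0.002, 2.681]
contact_force: [0.1, 0.6, 0.3]
opening: 0.0688
grip_force: 0.0
```

Emit:
{"api": "send_rows", "payload": {"targets": [[0, 0, 0, 0, 0], [0, 0, 0, 0, 0], [0, 0, 0, 0, 0], [0, 0, 0, 0, 0]]}}

```text
time: 22.1
tool_pos: [0.5541, 0.3657, 0.0146]
tool_rot: [3.141, 0.001, 2.681]
contact_force: [0.1, -0.7, 3.9]
opening: 0.0438
grip_force: 25.0
```

Emit:
{"api": "send_rows", "payload": {"targets": [[0, 0, 0, 0.03, 0], [0, 0, 0, 0.04, 0], [0, 0, 0, 0.05, 0], [0, 0, 0, 0.02, 0], [0, 0, 0, 0, 0]]}}

```text
time: 22.6
tool_pos: [0.5556, 0.3666, 0.1582]
tool_rot: [3.135, 0.005, 2.681]
contact_force: [0.5, 0.7, -1.3]
opening: 0.0445
grip_force: 25.0
```

Emit:
{"api": "send_rows", "payload": {"targets": [[0, 0.0044, -0.0333, 0, -0.1455], [0, 0.0044, -0.0333, 0, -0.1455], [0, 0.0044, -0.0333, 0, -0.1455], [0, 0.0044, -0.0333, 0, -0.1455], [0, 0.0044, -0.0333, 0, -0.1455]]}}

```text
time: 23.1
tool_pos: [0.5748, 0.1977, 0.1517]
tool_rot: [-3.138, -0.001, 1.948]
contact_force: [0.3, -1.1, -1.6]
opening: 0.0436
grip_force: 25.0
```

Emit:
{"api": "send_rows", "payload": {"targets": [[0, 0.0044, -0.0333, 0, -0.1455], [0, 0.0044, -0.0333, 0, -0.1455], [0, 0.0044, -0.0333, 0, -0.1455], [0, 0.0044, -0.0333, 0, -0.1455], [0, 0.0044, -0.0333, 0, -0.1455]]}}

```text
time: 23.6
tool_pos: [0.5968, 0.0314, 0.1518]
tool_rot: [-3.138, 0.001, 1.22]
contact_force: [0.4, 0.6, 0.1]
opening: 0.044
grip_force: 25.0
```

Emit:
{"api": "send_rows", "payload": {"targets": [[0, 0.0044, -0.0333, 0, -0.1455], [0, 0.0044, -0.0333, 0, -0.1455], [0, 0.0044, -0.0333, 0, -0.1455], [0, 0.0044, -0.0333, 0, -0.1455], [0, 0.0044, -0.0333, 0, -0.1455]]}}

```text
time: 24.1
tool_pos: [0.6189, -0.1349, 0.1516]
tool_rot: [-3.139, 0.002, 0.492]
contact_force: [0.3, -0.5, -1.1]
opening: 0.0435
grip_force: 25.0
```

Emit:
{"api": "send_rows", "payload": {"targets": [[0, 0, 0, 0, 0], [0, 0, 0, 0, 0], [0, 0, 0, 0, 0]]}}

```text
time: 24.4
tool_pos: [0.6192, -0.1328, 0.1526]
tool_rot: [-3.14, 0.001, 0.5]
contact_force: [-0.3, 0.6, -0.8]
opening: 0.0439
grip_force: 25.0
```

Emit:
{"api": "send_rows", "payload": {"targets": [[0, 0.0015, -0.0005, -0.035, 0], [0, 0, 0, -0.035, 0], [0, 0, 0, -0.03, 0], [0, 0, 0, 0, 0], [0, 0, 0, 0, 0]]}}

```text
time: 24.9
tool_pos: [0.6214, -0.1333, 0.0541]
tool_rot: [-3.141, 0.0, 0.5]
contact_force: [1.1, 0.1, -1.0]
opening: 0.0437
grip_force: 25.0
```

Emit:
{"api": "send_rows", "payload": {"targets": [[0, -0.0005, 0, -0.006, 0], [0, 0, 0, -0.004, 0], [0, 0, 0, -0.0025, 0], [0, 0, 0, 0, 0], [0, 0, 0, 0, 0]]}}

```text
time: 25.4
tool_pos: [0.6209, -0.1345, 0.0416]
tool_rot: [3.141, -0.0, 0.498]
contact_force: [0.2, -0.2, -0.4]
opening: 0.0436
grip_force: 25.0
```

Emit:
{"api": "send_rows", "payload": {"targets": [[0.72, 0, 0, 0, 0], [0.72, 0, 0, 0, 0], [0.72, 0, 0, 0, 0], [0.72, 0, 0, 0.03, 0], [0.72, 0, 0, 0.04, 0]]}}

```text
time: 25.9
tool_pos: [0.6194, -0.1339, 0.1099]
tool_rot: [-3.138, 0.004, 0.498]
contact_force: [0.6, -1.0, 0.9]
opening: 0.0662
grip_force: 0.0
```

Emit:
{"api": "send_rows", "payload": {"targets": [[0.5, 0, 0, 0.05, 0], [0.5, -0.01, -0.01, 0.05, 0.145], [0.5, -0.005, -0.01, 0.04, 0.145], [0.5, -0.005, -0.01, 0.02, 0.145], [0.5, 0, -0.01, 0.02, 0.145]]}}

```text
time: 26.4
tool_pos: [0.6008, -0.1744, 0.2917]
tool_rot: [3.139, -0.0, 1.084]
contact_force: [0.6, -1.0, -0.4]
opening: 0.0459
grip_force: 0.0
```

Emit:
{"api": "send_rows", "payload": {"targets": [[0.5, 0, -0.01, 0, 0.145], [0.5, 0, -0.01, 0, 0.145], [0.5, 0, 0, 0, 0.145], [0.5, 0, 0, 0, 0.145], [0.5, 0, 0, 0, 0]]}}

```text
time: 26.9
tool_pos: [0.6011, -0.1941, 0.2894]
tool_rot: [3.141, 0.0, 1.659]
contact_force: [-0.6, 0.1, 0.3]
opening: 0.0457
grip_force: 0.0
```

Emit:
{"api": "send_rows", "payload": {"targets": [[0.35, 0, 0, 0, 0], [0.35, 0, 0, 0, 0]]}}

```text
time: 27.1
tool_pos: [0.6012, -0.1939, 0.2895]
tool_rot: [3.141, 0.0, 1.656]
contact_force: [0.7, -0.5, -0.9]
opening: 0.0348
grip_force: 0.0
```

```bash
cat > chk.py <<'E'
from h import *
import sys
t=sys.argv[1]
st,im,d=snap('wrist',t); print(st['tool_pos'].round(4),st['tool_rot'].round(3),st['time'])
V=[('wrist',cloud('wrist',d,st),d,im)]
for n in ('scene','side'):
    _,i2,d2=snap(n,t+n); V.append((n,cloud(n,d2),d2,i2))
for n,P,d,i in V:
    for nm,c,b in [('spent',(.566,-.397),.004),('A',(.597,.025),.024),('B',(.6207,-.1333),.024)]:
        try: print(n,nm,cart(P,d,i,c,b))
        except Exception as e: print(n,nm,'none')
E
python3 chk.py w6
```

```text
[ 0.6012 -0.1939  0.2895] [3.141 0.    1.656] 27.1
wrist spent {'head': array([ 0.5665, -0.3825]), 'hr': 0.006, 'ztop': np.float64(0.0698), 'noz': 0.0, 'n': (27, 0), 'tip': np.float64(0.0129)}
wrist A none
wrist B {'head': array([ 0.6185, -0.1361]), 'hr': 0.0175, 'ztop': np.float64(0.0918), 'noz': -2.646, 'n': (754, 115), 'tip': np.float64(0.0298)}
scene spent {'head': array([ 0.5683, -0.396 ]), 'hr': 0.0127, 'ztop': np.float64(0.0722), 'noz': -0.554, 'n': (82, 34), 'tip': np.float64(0.0332)}
scene A {'head': array([0.5938, 0.0231]), 'hr': 0.0198, 'ztop': np.float64(0.0918), 'noz': 2.667, 'n': (40, 5), 'tip': np.float64(0.0214)}
scene B {'head': array([ 0.6243, -0.1368]), 'hr': 0.0121, 'ztop': np.float64(0.0919), 'noz': -2.687, 'n': (64, 9), 'tip': np.float64(0.0299)}
side spent {'head': array([ 0.5726, -0.3905]), 'hr': 0.0146, 'ztop': np.float64(0.075), 'noz': -0.814, 'n': (25, 13), 'tip': np.float64(0.0366)}
side A {'head': array([0.5955, 0.0275]), 'hr': 0.0158, 'ztop': np.float64(0.0941), 'noz': 2.932, 'n': (44, 16), 'tip': np.float64(0.0293)}
side B {'head': array([ 0.621 , -0.1301]), 'hr': 0.0142, 'ztop': np.float64(0.0941), 'noz': -2.445, 'n': (29, 18), 'tip': np.float64(0.0321)}
```

View pics/w6.png

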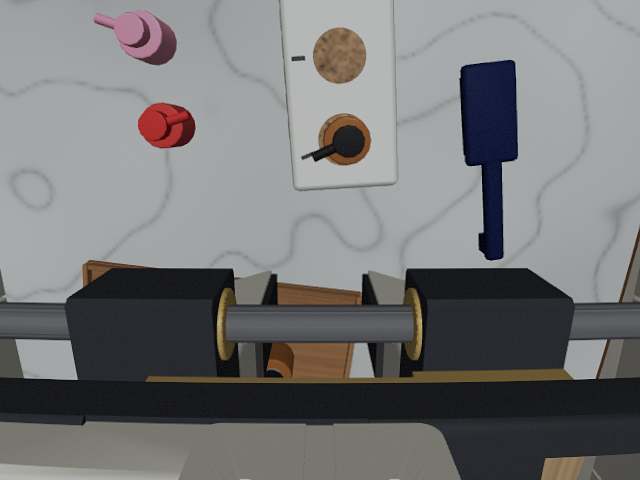

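B stands on disc 1 at (346,140) with its nozzle over the mark at (305,157). The head fit included nozzle pixels, so I'll make the estimate robust, then move on to view A and the knob.

```bash
cat >> h.py <<'E'
_cart=cart
def cart(P,d,im,c,base,r=.05):
    m=(d>0)&(np.hypot(P[...,0]-c[0],P[...,1]-c[1])<r)&(P[...,2]>base+.042)&(P[...,2]<base+.075)&(im.max(2)<75)
    Q=P[m]; zt=np.percentile(Q[:,2],90); h=Q[Q[:,2]>zt-.0022][:,:2]; c=np.median(h,0)
    for _ in range(10): c=h[np.hypot(*(h-c).T)<.0142].mean(0)
    v=Q[:,:2]-c; rr=np.hypot(*v.T); t=v[(rr>.019)&(rr<.045)&(Q[:,2]>base+.049)].mean(0)
    return c.round(4), round(float(np.arctan2(t[1],t[0])),3), len(h)
E
sed -i 's/except Exception as e/except (ValueError,IndexError) as e/' chk.py
python3 - <<'E'
from h import *
f=np.load('pics/w6.npz'); im,d=f['im'],f['d']; st=observe(); P=cloud('wrist',d,st)
print(cart(P,d,im,(.6207,-.1333),.024))
hsv=cv2.cvtColor(im,cv2.COLOR_RGB2HSV)
m=(cv2.inRange(hsv,(5,120,40),(18,255,220))>0)&(abs(P[...,2]-.068)<.006)&(d>0)&(np.hypot(P[...,0]-.62,P[...,1]+.133)<.04)
print('glass top', m.sum(), cv2.minEnclosingCircle(P[m][:,:2].astype(np.float32)))
# mark direction, disc2 check
for nm,uv in [('disc2',(340,55)),('mark2',(298,58)),('mark1',(305,157)),('end',(346,187))]:
    print(nm,onplane('wrist',uv,.026,st)[0].round(4))
E
```

```text
(array([ 0.622, -0.134]), -2.638, 754)
glass top 809 ((0.6217178106307983, -0.13369697332382202), 0.021686214953660965)
disc2 [ 0.61   -0.0545  0.026 ]
mark2 [ 0.5699 -0.0607  0.026 ]
mark1 [ 0.5841 -0.1546  0.026 ]
end [ 0.6287 -0.1814  0.026 ]
```

Emit:
{"api": "send_rows", "payload": {"targets": [[0.35, 0, 0.045, -0.02, 0], [0.35, 0, 0.045, -0.02, 0], [0.35, -0.005, 0.04, -0.02, 0.03], [0.35, 0, 0.03, 0, 0.03], [0.35, 0, 0, 0, 0]]}}

```text
time: 27.75
tool_pos: [0.5957, -0.03, 0.2291]
tool_rot: [-3.141, -0.002, 1.723]
contact_force: [0.4, -0.2, -0.0]
opening: 0.0319
grip_force: 0.0
```

Emit:
{"api": "send_rows", "payload": {"targets": [[0.35, 0, 0, 0, 0], [0.35, 0, 0, 0, 0]]}}

```text
time: 27.95
tool_pos: [0.5965, -0.035, 0.2298]
tool_rot: [3.141, 0.001, 1.717]
contact_force: [0.2, -0.2, -1.0]
opening: 0.0317
grip_force: 0.0
```

```bash
python3 chk.py w7
```

```text
[ 0.5965 -0.035   0.2298] [3.141e+00 1.000e-03 1.717e+00] 27.95
wrist spent none
wrist A (array([0.5987, 0.0256]), 2.962, 1096)
wrist B (array([ 0.6226, -0.1376]), -2.84, 441)
scene spent (array([ 0.5684, -0.3958]), -0.559, 80)
scene A (array([0.6021, 0.0224]), 2.972, 47)
scene B (array([ 0.6249, -0.1363]), -2.676, 55)
side spent (array([ 0.5673, -0.3909]), -0.582, 31)
side A (array([0.5973, 0.0286]), 2.973, 47)
side B (array([ 0.6217, -0.132 ]), -2.607, 34)
```

View pics/w7.png

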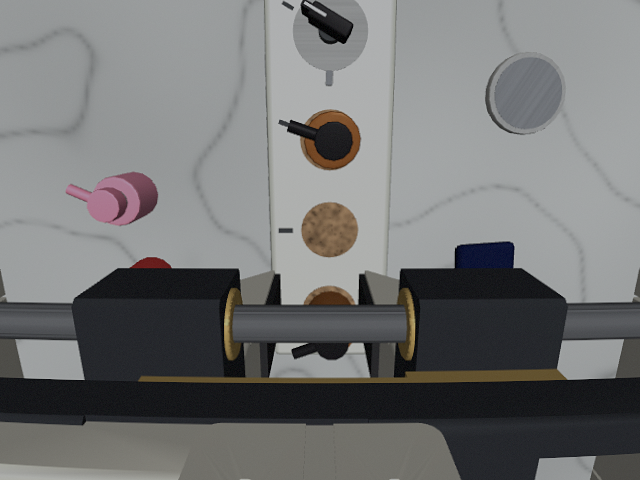

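A is on disc 3 at (332,140), nozzle to its mark, and B is on disc 1. Both are within 2 mm and 2° of target, and the knob's pointer is at the off line. Next I grip the knob (clip at (329,77), world direction ≈277°).

Emit:
{"api": "send_rows", "payload": {"targets": [[0.35, -0.003, 0.035, 0, -0.139], [0.35, -0.003, 0.035, 0, -0.139], [0.35, -0.003, 0.035, 0, -0.139], [0.35, -0.002, 0.035, 0, -0.139], [0.35, 0, 0.006, 0, -0.139]], "grip_force": 12}}

```text
time: 28.6
tool_pos: [0.5849, 0.1148, 0.2296]
tool_rot: [-3.141, -0.001, 1.02]
contact_force: [0.4, -0.7, -0.8]
opening: 0.0321
grip_force: 0.0
```

Emit:
{"api": "send_rows", "payload": {"targets": [[0.35, 0, 0, 0, -0.139], [0.35, 0, 0, 0, -0.139], [0.35, 0, 0, 0, -0.139], [0.35, 0, 0, 0, -0.139], [0.35, 0, 0, 0, -0.139]]}}

```text
time: 29.1
tool_pos: [0.5855, 0.1111, 0.2295]
tool_rot: [3.141, -0.0, 0.321]
contact_force: [-0.2, -0.7, -0.5]
opening: 0.0321
grip_force: 0.0
```

Emit:
{"api": "send_rows", "payload": {"targets": [[0.35, 0, 0, 0, -0.139], [0.35, 0, 0, 0, -0.139], [0.35, 0, 0, 0, -0.139], [0.35, 0, 0, 0, -0.139], [0.35, 0, 0, 0, -0.139]]}}

```text
time: 29.6
tool_pos: [0.5855, 0.1111, 0.2295]
tool_rot: [3.142, -0.0, -0.374]
contact_force: [0.4, 0.0, -0.8]
opening: 0.032
grip_force: 0.0
```

Emit:
{"api": "send_rows", "payload": {"targets": [[0.35, 0, 0, -0.03, 0], [0.35, 0, 0, 0, 0], [0.35, 0, 0, 0, 0]]}}

```text
time: 29.9
tool_pos: [0.5852, 0.1114, 0.1994]
tool_rot: [3.141, 0.001, -0.367]
contact_force: [0.3, -0.1, -0.2]
opening: 0.032
grip_force: 0.0
```

Emit:
{"api": "send_rows", "payload": {"targets": [[0.35, 0, 0, -0.04, 0], [0.35, 0, 0, -0.04, 0], [0.35, 0, 0, -0.04, 0], [0.35, 0, 0, -0.025, 0], [0.35, 0, 0, -0.011, 0]]}}

```text
time: 30.4
tool_pos: [0.5847, 0.1117, 0.042]
tool_rot: [3.141, 0.002, -0.367]
contact_force: [-0.1, 0.0, 0.8]
opening: 0.0325
grip_force: 0.0
```

Emit:
{"api": "send_rows", "payload": {"targets": [[0.35, 0, 0, 0, 0], [0, 0, 0, 0, 0], [0, 0, 0, 0, 0], [0, 0, 0, 0, 0], [0, 0, 0, 0, 0]]}}

```text
time: 30.9
tool_pos: [0.5858, 0.1107, 0.0452]
tool_rot: [3.14, -0.002, -0.366]
contact_force: [-2.0, -6.2, 6.4]
opening: 0.0118
grip_force: 12.0
```

Emit:
{"api": "send_rows", "payload": {"targets": [[0, 0, -0.0005, 0, 0.12], [0, 0, 0, 0, 0.145], [0, 0, 0, 0, 0.145], [0, 0, 0, 0, 0.145], [0, 0, 0, 0, 0.145]]}}

```text
time: 31.4
tool_pos: [0.5859, 0.1118, 0.0452]
tool_rot: [3.141, -0.002, 0.339]
contact_force: [-1.7, 1.2, 5.2]
opening: 0.0122
grip_force: 12.0
```

Emit:
{"api": "send_rows", "payload": {"targets": [[0, 0, 0, 0, 0.145], [0, 0, 0, 0, 0.145], [0, 0, 0, 0, 0.145], [0, 0, 0, 0, 0.145], [0, 0, 0, 0, 0.145]]}}

```text
time: 31.9
tool_pos: [0.5851, 0.1126, 0.0452]
tool_rot: [-3.142, -0.002, 1.064]
contact_force: [-4.8, 4.0, 6.3]
opening: 0.0117
grip_force: 12.0
```

Emit:
{"api": "send_rows", "payload": {"targets": [[0, 0, 0, 0, 0.145], [0, 0, 0, 0, 0.145], [0, 0, 0, 0, 0.145], [0, 0, 0, 0, 0.145], [0, 0, 0, 0, 0.058]]}}

```text
time: 32.4
tool_pos: [0.584, 0.1128, 0.0451]
tool_rot: [-3.14, -0.002, 1.701]
contact_force: [-8.2, 4.3, 9.9]
opening: 0.0119
grip_force: 12.0
```

Emit:
{"api": "send_rows", "payload": {"targets": [[0, 0, 0, 0, 0], [0, 0, 0, 0, 0]]}}

```text
time: 32.6
tool_pos: [0.584, 0.1128, 0.0451]
tool_rot: [-3.14, -0.002, 1.697]
contact_force: [-7.1, 3.8, 9.9]
opening: 0.0119
grip_force: 12.0
```

Emit:
{"api": "send_rows", "payload": {"targets": [[0.3, 0, 0, 0, 0], [0.3, 0, 0, 0, 0], [0.3, 0, 0, 0.04, 0], [0.3, 0, 0, 0.05, 0], [0.3, 0.003, -0.02, 0.05, 0]]}}

```text
time: 33.1
tool_pos: [0.5878, 0.0942, 0.1817]
tool_rot: [3.141, -0.0, 1.698]
contact_force: [1.1, -0.2, -0.6]
opening: 0.0273
grip_force: 0.0
```

Emit:
{"api": "send_rows", "payload": {"targets": [[0.3, 0.003, -0.03, 0, 0], [0.3, 0, 0, 0, 0], [0.3, 0, 0, 0, 0], [0.3, 0, 0, 0, 0]]}}

```text
time: 33.5
tool_pos: [0.5906, 0.0634, 0.179]
tool_rot: [-3.14, -0.0, 1.696]
contact_force: [-1.2, -0.2, -0.2]
opening: 0.0275
grip_force: 0.0
```

Run:
```python
from h import *
st,im,d=snap('wrist','w8'); print(st['tool_pos'],st['tool_rot']); P=cloud('wrist',d,st)
bar=(d>0)&(P[...,2]>.057)&(P[...,2]<.07)&(np.hypot(P[...,0]-.585,P[...,1]-.1125)<.03)
B=P[bar][:,:2]; w,v=np.linalg.eigh(np.cov(B.T)); dr=v[:,1]*-np.sign(v[1,1]); print('pointer world deg',np.degrees(np.arctan2(dr[1],dr[0]))%360,B.mean(0),len(B),'ends',B.mean(0)+dr*((B-B.mean(0))@dr).max(),B.mean(0)+dr*((B-B.mean(0))@dr).min())
fin=(d>0)&(P[...,2]>.055)&(P[...,2]<.07)&(np.hypot(P[...,0]-.573,P[...,1]-.191)<.03); F=P[fin]; print('fin',F.mean(0),(F.min(0)+F.max(0))/2)
px=proj('wrist',[[.585,.0927,.03]],st)[0]; print(px)
u,w=int(px[0]),int(px[1]); c=im[max(0,w-110):w+50,u-100:u+100]
print(u-100,max(0,w-110)); cv2.imwrite('pics/c8.png',cv2.resize(c[...,::-1],None,fx=3.6,fy=3.6,interpolation=cv2.INTER_CUBIC))
```

```text
[0.59056232 0.0634032  0.17902122] [-3.14029385e+00 -4.69985569e-04  1.69648030e+00]
pointer world deg 277.4652817274973 [0.58557168 0.10953496] 993 ends [0.58853616 0.08691156] [0.58328087 0.12701721]
fin [0.57347395 0.19041999 0.05793098] [0.57325266 0.19047276 0.05770623]
[315.77809936 181.46463137]
215 71
```

View pics/c8.png

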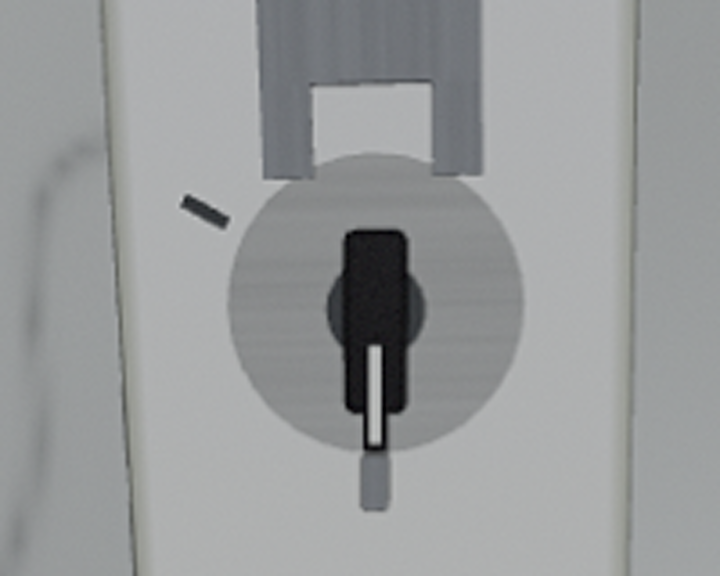

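The pointer is exactly in line with the clip: white line at crop (374,395), clip at (375,482), pointer 277.5°. The lock fork is clear. Now the lock.

Emit:
{"api": "send_rows", "payload": {"targets": [[0.4, -0.0043, 0.032, 0, 0.022], [0.4, -0.0043, 0.032, 0, 0], [0.4, -0.0043, 0.032, 0, 0], [0.4, -0.0044, 0.0315, 0, 0], [0.4, 0, 0, 0, 0]], "grip_force": 15}}

```text
time: 34.05
tool_pos: [0.5723, 0.1949, 0.179]
tool_rot: [-3.14, -0.001, 1.723]
contact_force: [-0.3, -0.2, -0.0]
opening: 0.0365
grip_force: 0.0
```

Emit:
{"api": "send_rows", "payload": {"targets": [[0.4, 0, 0, -0.04, 0], [0.4, 0, 0, -0.04, 0], [0.4, 0, 0, -0.035, 0], [0.4, 0, 0, -0.02, 0], [0.4, 0, 0, 0, 0]]}}

```text
time: 34.55
tool_pos: [0.5712, 0.1899, 0.0411]
tool_rot: [-3.134, 0.001, 1.719]
contact_force: [0.6, -0.1, 0.3]
opening: 0.0372
grip_force: 0.0
```

Emit:
{"api": "send_rows", "payload": {"targets": [[0.4, 0, 0, 0, 0], [0, 0, 0, 0, 0], [0, 0, 0, 0, 0], [0, 0, 0, 0, 0], [0, 0, 0, 0, 0]]}}

```text
time: 35.05
tool_pos: [0.5724, 0.1903, 0.0454]
tool_rot: [-3.139, 0.0, 1.719]
contact_force: [-5.6, -1.4, 11.0]
opening: 0.01
grip_force: 15.0
```

Emit:
{"api": "send_rows", "payload": {"targets": [[0, 0.0018, -0.012, 0, 0], [0, 0.0018, -0.012, 0, 0], [0, 0.0018, -0.0125, 0, 0], [0, 0, 0, 0, 0], [0, 0, 0, 0, 0]]}}

```text
time: 35.55
tool_pos: [0.5779, 0.1539, 0.0454]
tool_rot: [-3.14, -0.0, 1.718]
contact_force: [-4.5, -0.4, 5.6]
opening: 0.0097
grip_force: 15.0
```

Emit:
{"api": "send_rows", "payload": {"targets": [[0, 0.0003, -0.002, 0, 0], [0, 0, 0, 0, 0]]}}

```text
time: 35.75
tool_pos: [0.5779, 0.1537, 0.0454]
tool_rot: [-3.14, -0.003, 1.718]
contact_force: [-5.5, 6.5, 4.8]
opening: 0.0098
grip_force: 15.0
```

Emit:
{"api": "send_rows", "payload": {"targets": [[0.35, 0, 0, 0, 0], [0.35, 0, 0, 0, 0], [0.35, 0, 0, 0.04, 0], [0.35, 0, 0, 0.05, 0], [0.35, 0.005, -0.03, 0.05, 0]]}}

```text
time: 36.25
tool_pos: [0.5835, 0.1281, 0.1797]
tool_rot: [3.14, -0.001, 1.721]
contact_force: [1.4, -0.5, 0.1]
opening: 0.032
grip_force: 0.0
```

Emit:
{"api": "send_rows", "payload": {"targets": [[0.35, 0.008, -0.045, 0.03, 0], [0.35, 0.006, -0.045, 0.02, 0], [0.35, 0.006, -0.04, 0.01, 0], [0.35, 0, 0, 0, 0], [0.35, 0, 0, 0, 0]]}}

```text
time: 36.75
tool_pos: [0.603, -0.0008, 0.2349]
tool_rot: [3.141, -0.0, 1.716]
contact_force: [-0.1, -0.4, 0.2]
opening: 0.0318
grip_force: 0.0
```

```bash
python3 chk.py w9
python3 - <<'E'
from h import *
f=np.load('pics/w9.npz'); im,d=f['im'],f['d']; st=observe(); P=cloud('wrist',d,st)
for nm,c in [('bar',(.585,.1125)),('fin',(.578,.156))]:
    m=(d>0)&(P[...,2]>.057)&(P[...,2]<.07)&(np.hypot(P[...,0]-c[0],P[...,1]-c[1])<(.028 if nm=='bar' else .017)); B=P[m][:,:2]
    w,v=np.linalg.eigh(np.cov(B.T)); dr=v[:,1]*-np.sign(v[1,1]); print(nm,np.degrees(np.arctan2(dr[1],dr[0]))%360,B.mean(0),(B.min(0)+B.max(0))/2,len(B))
E
```

```text
[ 0.603  -0.0008  0.2349] [ 3.141 -0.     1.716] 36.75
wrist spent none
wrist A (array([0.5988, 0.026 ]), 2.96, 1012)
wrist B (array([ 0.6214, -0.1278]), -2.571, 389)
scene spent (array([ 0.5694, -0.3966]), -0.559, 82)
scene A (array([0.6006, 0.0226]), 2.967, 45)
scene B (array([ 0.6249, -0.1369]), -2.692, 63)
side spent (array([ 0.5662, -0.3911]), -0.589, 31)
side A (array([0.5979, 0.0272]), 2.921, 42)
side B (array([ 0.6216, -0.1326]), -2.676, 39)
bar 277.0836714368486 [0.58442788 0.11130092] [0.58412533 0.10941405] 766
fin 277.04452993194104 [0.57757037 0.15488061] [0.57760564 0.15475529] 201
```

View pics/w9.png

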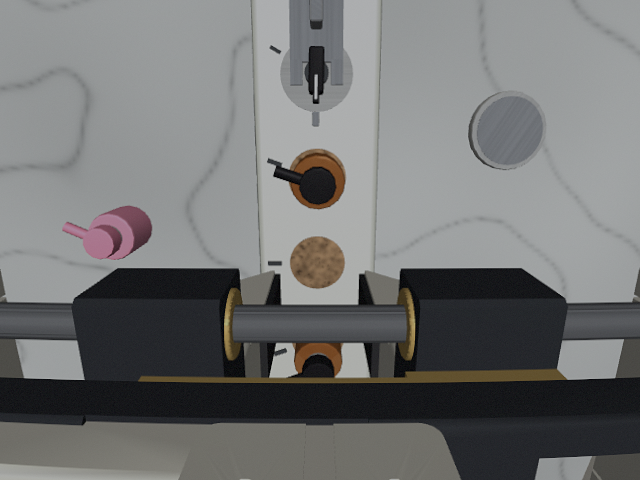

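The lock is home: its fork is round the stem and the stop was felt. The pointer is on the clip, and A, B and the spent cartridge are unchanged (scene B matches its earlier reading). Handing in.

```bash
python3 -c "
from cell import *
print(hand_in())"
```

```text
the job is handed in; nothing more can be done
None
```

I handed the job in, and the last camera check showed everything in place: spent cartridge upright in the tray's empty half, the two fresh ones on discs 1 and 3 with nozzles at their marks, the knob pointing at the clip, and the lock fully home. No verdict came back.

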